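Load culture flasks into a bench-top incubator

ROBOT

A 6-joint arm with a two-finger parallel gripper is mounted at the origin on the work surface. World frame = base frame: x ahead of the robot, y to its left, z up, the work surface at z = 0. Lengths are in mm, angles in rad, forces in N, time in s.
With the tool pointing down it reaches from about 400 to 825 mm from the base axis. Payload 7 kg.
Tool frame: the origin (TCP) lies at the very end of the fingers, on their centre line; the grasp point (between the pads) lies 19 mm behind it; z points along the fingers, y is the direction in which the jaws open and shut (so a half turn about z gives the same grasp; the last joint's range is limited). The gripper opens to 88 mm and grips with 3 to 60 N. Pads are 19 mm wide; open, the fingers measure 130 mm over their backs; the gripper's body (78 mm by 193 mm) begins 47 mm behind the grasp point.
Start: joints at [-1.041, 0.359, 0.012, 0, -1.224, -0.288], TCP at [161.603, -655.347, 226.561] pointing down, gripper open.
Joint ranges: [-3.07, 3.07], [-1.43, 2.12], [-1.02, 1.25], [-3.03, 1.67], [-3.05, -0], [-3.03, 3.03]. Speed limits (rad/s): [2.39, 2.39, 3.01, 3.14, 3.14, 3.14].

INTERFACE

Orientations are given as a unit quaternion [x, y, z, w].
In Python, from plant import bot gives the robot as it stands. Calls block until the motion is done:
- bot.move_ptp(position, orientation): joint-space move of the TCP to a pose.
- bot.line_to(position, velocity=150, ori=None): straight line of the TCP; ori=None keeps the orientation; velocity is the mean speed in mm/s.
- bot.move_joints(angles): joint-space move.
- bot.move_gripper(opening, force=None): finger opening in mm; force is the grip in N (None keeps the last); returns when the fingers have stopped.
- bot.pause(seconds).
- bot.solve_ik(position, orientation): joint angles nearest the present ones, or None.
- bot.read_state(): the state.
- bot.camera(name): name is "scene" or "side" or "wrist"; returns the picture (384x512x3 uint8, red, green, blue); there is no depth.
- bot.get_calibration(name): a dict with "fx", "fy", "cx", "cy" (pixels), "view" (4x4, takes a point from world to camera coordinates); the wrist camera has in their place "T_tool_cam" (4x4, takes a point from camera to tool coordinates, whose origin is the TCP and whose axes are the flange's). Camera axes: x right, y up, looking along -z (the intrinsics and any distortion apply to the point x, -y, -z); pixel columns grow to the right and rows downward; lengths in mm; the calibration is good to about 2 mm. A picture is of the moment at which its call begins: read the wrist's pose just before it. get_calibration takes no time and is no camera call.
A pose or a line that the arm cannot do raises bot.Unreachable and nothing moves.
- bot.close_job(): hands the job in, once; it reports no verdict.
The state is a dict: "t": time; "joint_pos": joint angles; "qvel": joint speeds; "tau": joint torques, N m; "tcp_pos": TCP position; "eef_rot": TCP orientation; "contact_force": force on the tool from outside, world axes, zero at the start; "moment": the same for the moment, N m; "width": finger opening in mm.
Only numpy, scipy, OpenCV 4.12 (cv2) and the standard library are available. Lean on these libraries where they do the work, as an engineer would, in place of code of your own. Each camera call takes 0.05 s, during which the arm holds its last target.

TASK

Load the bench-top incubator: swing the clamp arm fully up off its clear lid, then swing the lid fully up, and put every culture flask from the bench into a compartment of its own, tipping it base end first under the front deck and laying it flat on the compartment floor, lengthwise, with its cap at the back, on the hinge side. With all flasks lying flat, shut the lid completely and swing the clamp arm right down onto it again. Leave the bottle, the tip box and the tube rack where they are.

Things in the scene. Friction and masses are not known exactly. Their poses are not given: they have to be found in the camera images.
- unit: the bench-top incubator, fixed: a white case, 188 mm deep (x), 408 mm wide (y). Its front faces away from the robot. Origin on the bench below the rear edge of its front deck, mid-width of the middle compartment; x points to its back, where the lid's hinge is, roughly towards the robot; z up. At its +y end a side box (y 156 to 252 mm, top 70 mm above the bench) carries display and clamp
- deck_edge (a point): mid of the rear top edge of the fixed grey deck that covers the compartments' front part (x -80 to 0 mm): 92 mm above the bench, deck 8 mm thick, its underside 44 mm above the compartment floors. Only x = 0 to 94 mm is open above: a 104 mm flask cannot go in level, but does when tipped 45 degrees, base end low; its base end then goes forward under the deck as it is levelled
- bay_1 (a point): the box-side (y +102 mm) compartment; point on its floor (40 mm above the bench), mid-width, straight below the deck's rear edge; axes as the incubator's. Inside it is 96 mm wide (y) and runs from x = -42 (under the deck) to +94 mm (back wall); its walls, 6 mm thick, rise to the deck's top
- bay_2 (a point): the middle compartment; point on its floor (40 mm above the bench), mid-width, straight below the deck's rear edge; axes as the incubator's. Inside it is 96 mm wide (y) and runs from x = -42 (under the deck) to +94 mm (back wall); its walls, 6 mm thick, rise to the deck's top
- bay_3 (a point): the far-from-side box (y -102 mm) compartment; point on its floor (40 mm above the bench), mid-width, straight below the deck's rear edge; axes as the incubator's. Inside it is 96 mm wide (y) and runs from x = -42 (under the deck) to +94 mm (back wall); its walls, 6 mm thick, rise to the deck's top
- lid (a joint): hinge of the clear lid over the compartments (plate 106 x 308 x 10 mm, 0.25 kg): 0 shut, 1.57 upright, stop at 1.9 rad; the hinge is stiff, the lid stays wherever it is left (about 3 to 6 N at the handle moves it)
- lid_handle (a point): middle of the lid's handle: a round bar 10 mm thick, 110 mm long along y, its axis 40 mm above the lid's upper face, near the lid's front edge. It swings about lid_hinge, up and to the back (towards the robot); its axis lies 90 mm in front of and 50 mm above the hinge axis when the lid is shut
- lid_hinge (a point): middle of the lid's hinge axis, at the back rim of the incubator, 100 mm behind the deck's edge and 92 mm above the bench; the axis runs along the incubator's y
- clamp (a joint): hinge of the hold-down clamp arm on the side box: 0 down (its rubber foot on the lid's edge), 1.57 straight up, stop at 1.7 rad; stiff, stays where it is left (about 2 N at the knob moves it)
- clamp_knob (a point): centre of the black ball knob (24 mm in diameter) at the end of the clamp arm, 92 mm from the pivot. With the arm up it is above the pivot, with the arm down it is 92 mm from the pivot towards the incubator's -y, over the lid, 30 mm above its upper face
- clamp_pivot (a point): the clamp arm's pivot, 132 mm above the bench; its axis runs along the incubator's x
- flask1_mid (a point): a clear plastic cell-culture flask, 104 mm long, 42 mm wide, 22 mm thick, 45 g, with a blue screw cap at one end; both broad faces are alike, with a blank paper label; lies flat on the bench at the start. This point is its centre, half-way up; x along it towards the cap, y across it (42 mm), z through its thickness. The flat parallel sides reach from 52 mm before this point (base end) to 19 mm past it towards the cap. It may be absent
- flask1_cap (a point): centre of the cap of that flask (flask1), 41.5 mm from its centre, 22 mm in diameter, 21 mm long
- flask2_mid (a point): centre of a clear plastic cell-culture flask, alike; x along it towards the cap, y across it (42 mm), z through its thickness. The flat parallel sides reach from 52 mm before this point (base end) to 19 mm past it towards the cap. It may be absent
- flask2_cap (a point): centre of the cap of that flask (flask2), 41.5 mm from its centre, 22 mm in diameter, 21 mm long
- flask3_mid (a point): centre of a clear plastic cell-culture flask, alike; x along it towards the cap, y across it (42 mm), z through its thickness. The flat parallel sides reach from 52 mm before this point (base end) to 19 mm past it towards the cap. It may be absent
- flask3_cap (a point): centre of the cap of that flask (flask3), 41.5 mm from its centre, 22 mm in diameter, 21 mm long
- bottle: a closed white bottle with a blue cap, 72 mm in diameter, 170 mm high; stands beside the work, to be left alone; origin at the centre of its underside
- tip_box: a pipette-tip box with a clear top, 85 x 122 x 85 mm; to be left alone; origin at the centre of its underside
- tube_rack: a white rack of capped tubes, 70 x 190 mm, 110 mm high with the tubes; to be left alone; origin at the centre of its underside
There are look-alikes about, which are no part of the job. Leave any brown, orange or yellow look-alike of the part that bears flask2_mid alone.

How it is judged (in metres and radians):
On the way, in this order (a step that is already met when the one before it is completed fails the run):
1. the clamp arm is up (at least 1.2 rad), the lid still shut (value of joint clamp above 1.2 rad and value of joint lid below 0.3 rad), for 0.2 s.
2. the lid is up (at least 1.4 rad) (value of joint lid above 1.4 rad), for 0.2 s.
3. with the lid open, every flask lies flat on the floor of a compartment of its own, cap to the back (((x of flask1_mid in the frame of bay_1 between 0.004 and 0.048 m and y of flask1_mid in the frame of bay_1 between -0.033 and 0.033 m and z of flask1_mid in the frame of bay_1 between 0.004 and 0.018 m and x of flask1_cap in the frame of bay_1 above 0.035 m) or (x of flask1_mid in the frame of bay_2 between 0.004 and 0.048 m and y of flask1_mid in the frame of bay_2 between -0.033 and 0.033 m and z of flask1_mid in the frame of bay_2 between 0.004 and 0.018 m and x of flask1_cap in the frame of bay_2 above 0.035 m) or (x of flask1_mid in the frame of bay_3 between 0.004 and 0.048 m and y of flask1_mid in the frame of bay_3 between -0.033 and 0.033 m and z of flask1_mid in the frame of bay_3 between 0.004 and 0.018 m and x of flask1_cap in the frame of bay_3 above 0.035 m)) and angle between the z axis of each of flask1_mid, flask2_mid, flask3_mid and the z axis of unit, either way round below 0.12 rad and angle between the x axis of each of flask1_mid, flask2_mid, flask3_mid and the x axis of unit, either way round below 0.45 rad and ((x of flask2_mid in the frame of bay_1 between 0.004 and 0.048 m and y of flask2_mid in the frame of bay_1 between -0.033 and 0.033 m and z of flask2_mid in the frame of bay_1 between 0.004 and 0.018 m and x of flask2_cap in the frame of bay_1 above 0.035 m) or (x of flask2_mid in the frame of bay_2 between 0.004 and 0.048 m and y of flask2_mid in the frame of bay_2 between -0.033 and 0.033 m and z of flask2_mid in the frame of bay_2 between 0.004 and 0.018 m and x of flask2_cap in the frame of bay_2 above 0.035 m) or (x of flask2_mid in the frame of bay_3 between 0.004 and 0.048 m and y of flask2_mid in the frame of bay_3 between -0.033 and 0.033 m and z of flask2_mid in the frame of bay_3 between 0.004 and 0.018 m and x of flask2_cap in the frame of bay_3 above 0.035 m)) and ((x of flask3_mid in the frame of bay_1 between 0.004 and 0.048 m and y of flask3_mid in the frame of bay_1 between -0.033 and 0.033 m and z of flask3_mid in the frame of bay_1 between 0.004 and 0.018 m and x of flask3_cap in the frame of bay_1 above 0.035 m) or (x of flask3_mid in the frame of bay_2 between 0.004 and 0.048 m and y of flask3_mid in the frame of bay_2 between -0.033 and 0.033 m and z of flask3_mid in the frame of bay_2 between 0.004 and 0.018 m and x of flask3_cap in the frame of bay_2 above 0.035 m) or (x of flask3_mid in the frame of bay_3 between 0.004 and 0.048 m and y of flask3_mid in the frame of bay_3 between -0.033 and 0.033 m and z of flask3_mid in the frame of bay_3 between 0.004 and 0.018 m and x of flask3_cap in the frame of bay_3 above 0.035 m)) and horizontal distance between flask1_mid and flask2_mid above 0.055 m and horizontal distance between each of flask1_mid, flask2_mid and flask3_mid above 0.055 m and value of joint lid above 0.8 rad), for 0.3 s.
4. the lid is shut, the clamp still up (value of joint lid below 0.05 rad and value of joint clamp above 0.3 rad), for 0.2 s.
5. the clamp is down on the lid (value of joint lid below 0.05 rad and value of joint clamp below 0.08 rad), for 0.2 s.
At the end, for the whole second after the job is handed in: Every flask present rests flat (within 0.12 rad) on the floor of a compartment of its own, lengthwise (within 0.45 rad), cap end to the back; the lid is shut within 0.05 rad and the clamp is down within 0.08 rad (all of step 5 and ((x of flask1_mid in the frame of bay_1 between 0.004 and 0.048 m and y of flask1_mid in the frame of bay_1 between -0.033 and 0.033 m and z of flask1_mid in the frame of bay_1 between 0.004 and 0.018 m and x of flask1_cap in the frame of bay_1 above 0.035 m) or (x of flask1_mid in the frame of bay_2 between 0.004 and 0.048 m and y of flask1_mid in the frame of bay_2 between -0.033 and 0.033 m and z of flask1_mid in the frame of bay_2 between 0.004 and 0.018 m and x of flask1_cap in the frame of bay_2 above 0.035 m) or (x of flask1_mid in the frame of bay_3 between 0.004 and 0.048 m and y of flask1_mid in the frame of bay_3 between -0.033 and 0.033 m and z of flask1_mid in the frame of bay_3 between 0.004 and 0.018 m and x of flask1_cap in the frame of bay_3 above 0.035 m)) and angle between the z axis of each of flask1_mid, flask2_mid, flask3_mid and the z axis of unit, either way round below 0.12 rad and angle between the x axis of each of flask1_mid, flask2_mid, flask3_mid and the x axis of unit, either way round below 0.45 rad and ((x of flask2_mid in the frame of bay_1 between 0.004 and 0.048 m and y of flask2_mid in the frame of bay_1 between -0.033 and 0.033 m and z of flask2_mid in the frame of bay_1 between 0.004 and 0.018 m and x of flask2_cap in the frame of bay_1 above 0.035 m) or (x of flask2_mid in the frame of bay_2 between 0.004 and 0.048 m and y of flask2_mid in the frame of bay_2 between -0.033 and 0.033 m and z of flask2_mid in the frame of bay_2 between 0.004 and 0.018 m and x of flask2_cap in the frame of bay_2 above 0.035 m) or (x of flask2_mid in the frame of bay_3 between 0.004 and 0.048 m and y of flask2_mid in the frame of bay_3 between -0.033 and 0.033 m and z of flask2_mid in the frame of bay_3 between 0.004 and 0.018 m and x of flask2_cap in the frame of bay_3 above 0.035 m)) and ((x of flask3_mid in the frame of bay_1 between 0.004 and 0.048 m and y of flask3_mid in the frame of bay_1 between -0.033 and 0.033 m and z of flask3_mid in the frame of bay_1 between 0.004 and 0.018 m and x of flask3_cap in the frame of bay_1 above 0.035 m) or (x of flask3_mid in the frame of bay_2 between 0.004 and 0.048 m and y of flask3_mid in the frame of bay_2 between -0.033 and 0.033 m and z of flask3_mid in the frame of bay_2 between 0.004 and 0.018 m and x of flask3_cap in the frame of bay_2 above 0.035 m) or (x of flask3_mid in the frame of bay_3 between 0.004 and 0.048 m and y of flask3_mid in the frame of bay_3 between -0.033 and 0.033 m and z of flask3_mid in the frame of bay_3 between 0.004 and 0.018 m and x of flask3_cap in the frame of bay_3 above 0.035 m)) and horizontal distance between flask1_mid and flask2_mid above 0.055 m and horizontal distance between each of flask1_mid, flask2_mid and flask3_mid above 0.055 m); the robot touches nothing.
It fails at once if the bottle was moved more than 3 cm (distance of bottle from where it was at the start of the episode above 0.03 m).
It fails at once if the tip box was moved more than 3 cm (distance of tip_box from where it was at the start of the episode above 0.03 m).
It fails at once if the tube rack was moved more than 3 cm (distance of tube_rack from where it was at the start of the episode above 0.03 m).
Of flask1, flask2, flask3 only 2 to 3 are there at a start; the rules pass over those that are not, and their reading is None.
At some moment in a run one of flask1, flask2, flask3 may be knocked a few centimetres aside while the robot is not near it.
Once in a run the grip may slacken for a moment while it holds something.
It also fails if it takes over 210 s, if anything falls off the work surface, if the arm or the gripper's body presses on something with over 40 N, if the wrist force passes 120 N, or if a joint passes its speed limit or range.

## Working session

There is one attempt and no reset: what is moved stays moved. The work goes in short steps, each a Python script; the robot and the scene stay as the last script left them, time stands still between calls to the robot, and variables do not carry over. Pictures are saved under pics/ and viewed, and the job is handed in when it is done.

```bash
ls; mkdir -p pics; python3 - <<'E'
from plant import bot
import cv2
for n in ("scene","side","wrist"):
    im=bot.camera(n); cv2.imwrite(f"pics/{n}0.png",im[:,:,::-1])
    print(n,bot.get_calibration(n))
s=bot.read_state(); print(s)
E
```

```text
pics
scene {'fx': 453.990983618775, 'fy': 453.990983618775, 'cx': 249.75377792761918, 'cy': 189.77099948327518, 'view': array([[-6.23831925e-01,  7.81412146e-01,  1.51256801e-02,
         3.47691051e+02],
       [-6.02178929e-01, -4.92899844e-01,  6.28036847e-01,
         2.37496079e+02],
       [ 4.98211066e-01,  3.82681070e-01,  7.78036588e-01,
        -2.23294960e+03],
       [ 0.00000000e+00,  0.00000000e+00,  0.00000000e+00,
         1.00000000e+00]])}
side {'fx': 358.5952980326141, 'fy': 358.5952980326141, 'cx': 256.61459344342705, 'cy': 191.61167127811592, 'view': array([[-8.38867860e-01, -5.44038843e-01, -1.79569240e-02,
         4.74110011e+02],
       [ 3.85188377e-01, -6.16595030e-01,  6.86615237e-01,
        -2.93439308e+02],
       [-3.84617509e-01,  5.69062656e-01,  7.26799192e-01,
        -1.10149067e+03],
       [ 0.00000000e+00,  0.00000000e+00,  0.00000000e+00,
         1.00000000e+00]])}
wrist {'fx': 270.4347450376766, 'fy': 270.4347450376766, 'cx': 258.6827135510421, 'cy': 192.63863431964435, 'T_tool_cam': array([[-7.98440111e-04,  9.68588807e-01,  2.48666615e-01,
[... 256 characters left out ...]
         1.00000000e+00]])}
{'t': 0.15, 'joint_pos': array([-1.04088752e+00,  3.59221428e-01,  1.12949911e-02, -2.44006859e-04,
       -1.22409825e+00, -2.88063628e-01]), 'qvel': array([-0.00193543, -0.00380484,  0.00206882, -0.00066167,  0.00075666,
        0.00053435]), 'tau': array([-7.63220305e-04, -5.83277357e+01,  2.93293405e+01,  7.00116277e+00,
        8.87054717e-03, -1.14377351e-04]), 'tcp_pos': array([ 161.5235212 , -655.02279368,  225.85159868]), 'eef_rot': array([-1.20586863e-01,  9.92702583e-01,  6.09147260e-04, -1.38989836e-04]), 'contact_force': array([-0.36424769,  0.17681966, -1.05310063]), 'moment': array([ 0.03019489, -0.009409  , -0.00923127]), 'width': 87.5716657629462}
```

View pics/scene0.png

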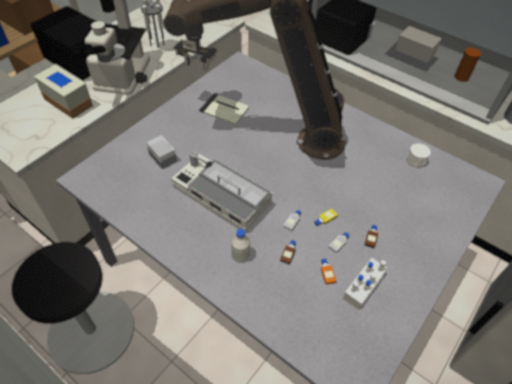

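View pics/side0.png

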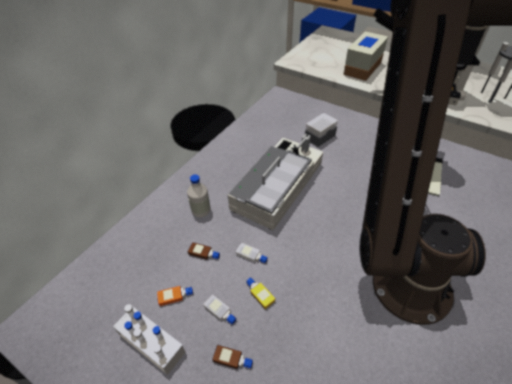

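View pics/wrist0.png

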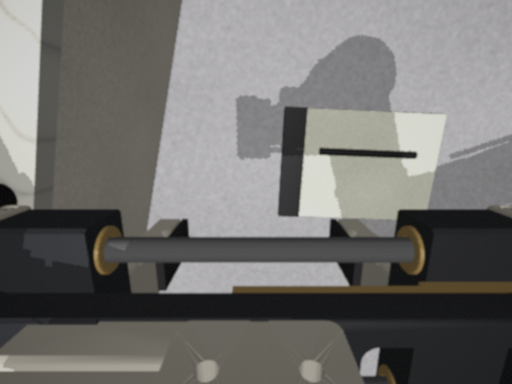

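The scene view shows two clear flasks, at about (292,219) and (340,241), along with two brown, one orange and one yellow look-alike. The incubator is near (220,190). I'll enlarge the crops next.

```bash
python3 - <<'E'
import cv2
a=cv2.imread("pics/scene0.png"); b=cv2.imread("pics/side0.png")
cv2.imwrite("pics/c1.png",cv2.resize(a[140:270,160:290],None,fx=6,fy=4.6,interpolation=cv2.INTER_CUBIC)[:, :])
cv2.imwrite("pics/c2.png",cv2.resize(b[105:235,210:350],None,fx=5,fy=4.6,interpolation=cv2.INTER_CUBIC))
E
```

```text
(no output)
```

View pics/c1.png

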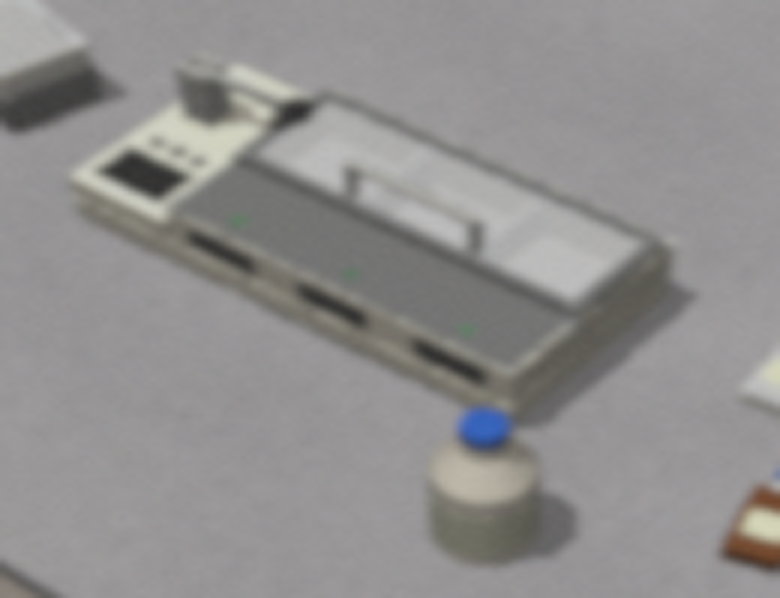

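View pics/c2.png

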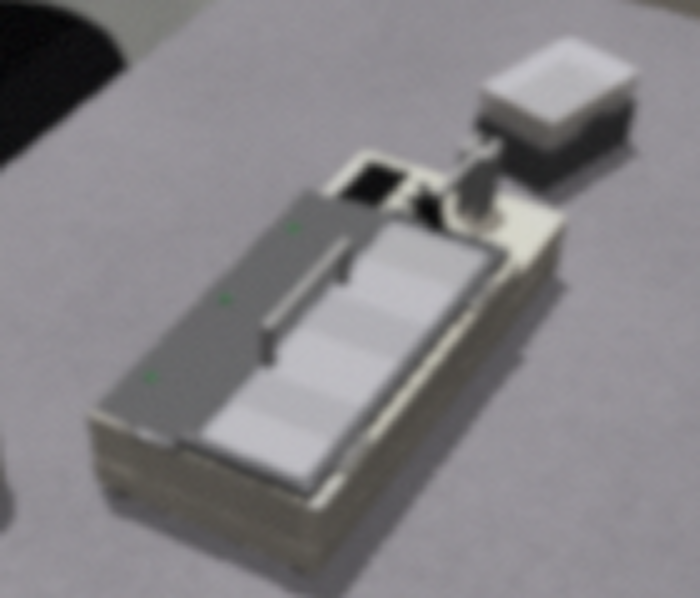

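```bash
cat > h.py <<'E'
import numpy as np, cv2
from scipy.spatial.transform import Rotation as R
from scipy.optimize import least_squares
from plant import bot
def view(name, state=None):
    c=bot.get_calibration(name)
    if 'view' in c: return c, np.array(c['view'])
    T=np.eye(4); T[:3,:3]=R.from_quat(state['eef_rot']).as_matrix(); T[:3,3]=state['tcp_pos']
    return c, np.linalg.inv(T@np.array(c['T_tool_cam']))
def proj(c,V,P):
    P=np.atleast_2d(P); q=P@V[:3,:3].T+V[:3,3]
    return np.c_[c['cx']+c['fx']*q[:,0]/-q[:,2], c['cy']-c['fy']*q[:,1]/-q[:,2]]
def cast(c,V,uv,z):
    uv=np.atleast_2d(uv).astype(float)
    d=np.c_[(uv[:,0]-c['cx'])/c['fx'],-(uv[:,1]-c['cy'])/c['fy'],-np.ones(len(uv))]
    d=d@V[:3,:3]; o=-V[:3,:3].T@V[:3,3]
    return o+d*((z-o[2])/d[:,2])[:,None]
def U(p,pose):  # unit->world
    x,y,a=pose; p=np.atleast_2d(p).astype(float); c,s=np.cos(a),np.sin(a)
    return np.c_[x+c*p[:,0]-s*p[:,1], y+s*p[:,0]+c*p[:,1], p[:,2]]
def snap(n,f):
    s=bot.read_state(); im=bot.camera(n)[:,:,::-1].copy(); cv2.imwrite(f"pics/{f}.png",im); return s,im
E
python3 - <<'E'
from h import *
sc=lambda u,v:(160+u/6,140+v/4.6); sd=lambda u,v:(210+u/5,105+v/4.6)
cs,Vs=view('scene'); cd,Vd=view('side')
# approximate: deck corners at z92
A=cast(cs,Vs,[sc(500,365),sc(175,207),sc(245,160),sc(575,310)],92)
B=cast(cd,Vd,[sd(95,410),sd(310,190),sd(190,440)],92)
print(A.round(),'\n',B.round())
obs=[(cs,Vs,sc(505,368),(-80,-153,92)),(cs,Vs,sc(175,207),(-80,153,92)),(cs,Vs,sc(575,308),(0,-153,92)),(cs,Vs,sc(245,160),(0,153,92)),
(cd,Vd,sd(97,412),(-80,-153,92)),(cd,Vd,sd(310,190),(-80,153,92))]
def f(p): return np.concatenate([(proj(c,V,U(k,p))[0]-np.array(o)) for c,V,o,k in obs])
for a in (3.1,):
    r=least_squares(f,[500,50,a]); print(r.x,r.fun.round(1))
# flasks and caps
print('flask labels',cast(cs,Vs,[(292,219),(340,241)],22).round(),cast(cd,Vd,[(248,252),(217,307)],22).round())
print('caps',cast(cs,Vs,[(297,212),(346,235)],11).round(),cast(cd,Vd,[(264,259),(232,319)],11).round())
E
```

```text
[[ 653.   42.   92.]
 [ 660. -249.   92.]
 [ 587. -249.   92.]
 [ 574.   44.   92.]] 
 [[ 649.   46.   92.]
 [ 657. -257.   92.]
 [ 575.   36.   92.]]
[ 574.95337686 -106.28316795    3.17027361] [ 1.  -0.1 -1.2 -1.1  1.1  0.2 -0.6 -2.1 -1.3 -0.1 -0.6 -0.2]
flask labels [[484. 168.  22.]
 [450. 383.  22.]] [[486. 173.  22.]
 [456. 379.  22.]]
caps [[433. 160.  11.]
 [402. 385.  11.]] [[431. 162.  11.]
 [402. 381.  11.]]
```

The two views agree: the unit is at about (575,-106) with yaw near 3.17, and the flasks are near (474,167) and (444,383). Next I'll take a wrist picture from above to refine these.

```bash
python3 - <<'E'
from h import *
for p,q in (([430,-60,420],[1,0,0,0]),([400,200,350],[1,0,0,0])):
    print(bot.solve_ik(p,q))
bot.move_ptp([430,-60,420],[1,0,0,0]); bot.pause(.3)
s,im=snap('wrist','w1'); print(s['t'],s['tcp_pos'],s['eef_rot'],s['contact_force'])
np.save('w1.npy',np.r_[s['tcp_pos'],s['eef_rot']])
cv2.imwrite('pics/w1b.png',cv2.resize(im[:230],(800,360),interpolation=cv2.INTER_CUBIC))
E
```

```text
[ 0.31892721 -0.12347082 -0.11868028  0.         -1.57558687  1.25186912]
[ 0.90689781 -0.09038832 -0.24174887  0.         -1.41943578  0.66389851]
2.8667 [430.03426316 -60.2084624  419.86886765] [ 9.99999929e-01 -3.45085410e-04 -1.52599090e-04  2.00612050e-05] [0.13771479 0.01759736 0.96723558]
```

View pics/w1b.png

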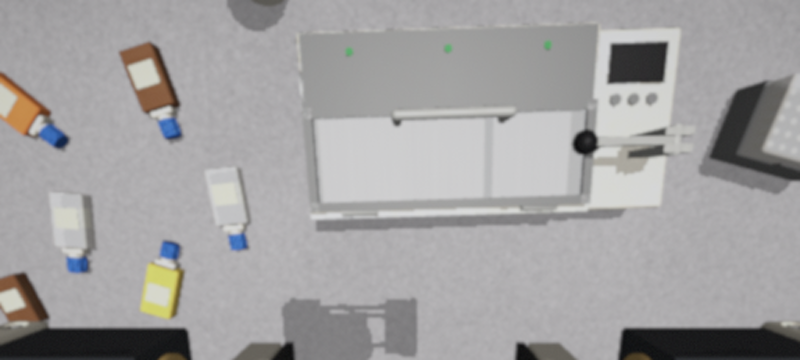

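View zoom.

```bash
python3 - <<'E'
import cv2
im=cv2.imread('pics/w1.png')
cv2.imwrite('pics/w1c.png',cv2.resize(im[8:148,185:345],(800,600)[:1]+(700,) if 0 else (685,600),interpolation=cv2.INTER_CUBIC))
cv2.imwrite('pics/w1d.png',cv2.resize(im[8:148,335:495],(685,600),interpolation=cv2.INTER_CUBIC))
cv2.imwrite('pics/w1e.png',cv2.resize(im[90:190,25:175],(795,530),interpolation=cv2.INTER_CUBIC))
E
```

```text
(no output)
```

View pics/w1c.png

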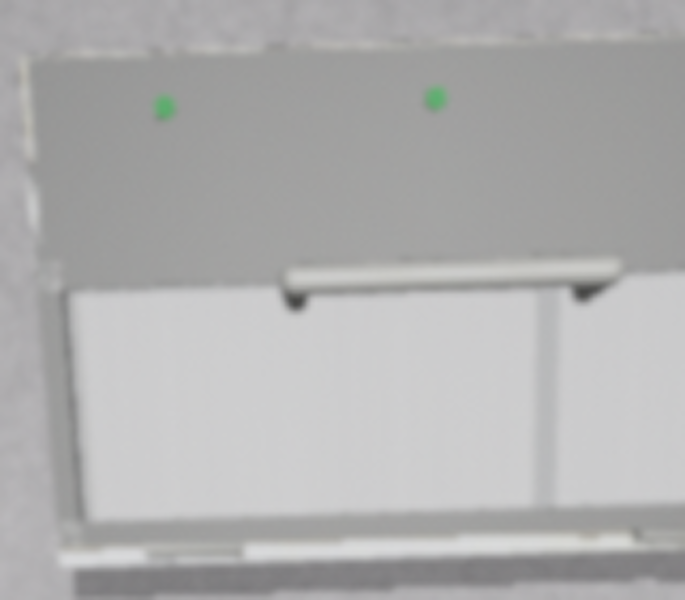

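View pics/w1d.png

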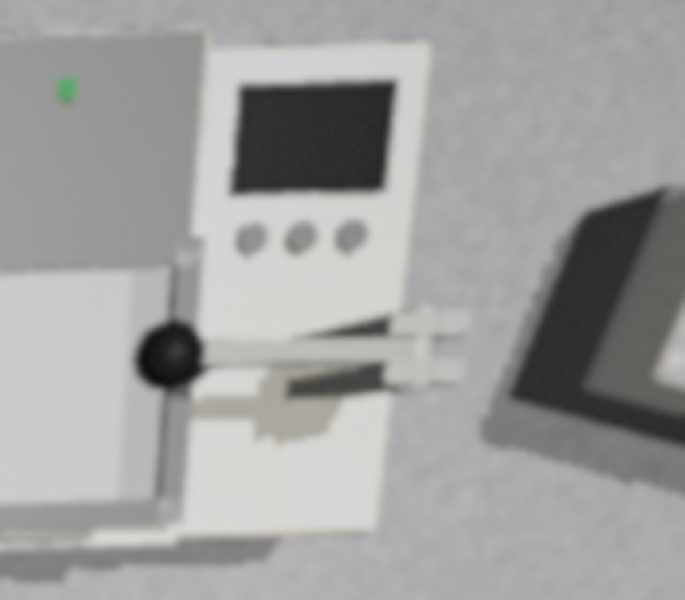

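View pics/w1e.png

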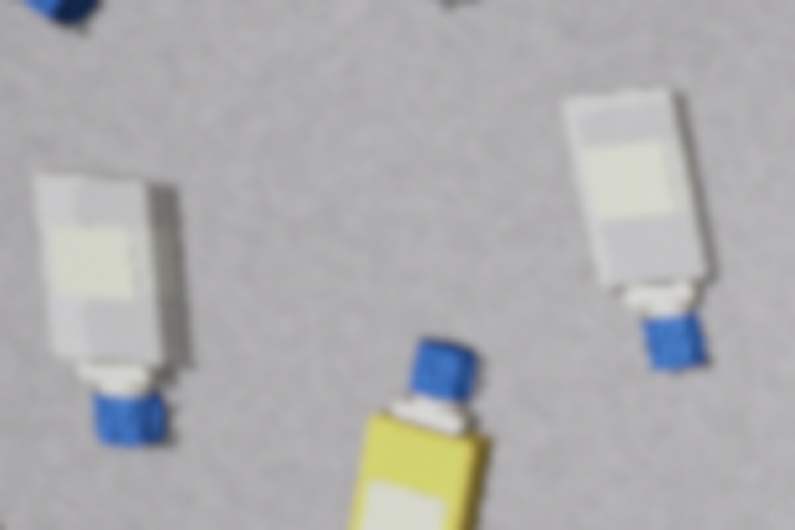

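```bash
python3 - <<'E'
from h import *
w=np.load('w1.npy'); st=dict(tcp_pos=w[:3],eef_rot=w[3:])
c,V=view('wrist',st)
C=lambda u,v:(185+u/4.281-.4,8+v/4.286-.4); D=lambda u,v:(335+u/4.281-.4,8+v/4.286-.4); E=lambda u,v:(25+u/5.3-.4,90+v/5.3-.4)
pts=[(C(30,62),(-80,-153,92)),(D(205,33),(-80,153,92)),(C(286,279),(10,-55,142)),(C(620,267),(10,55,142)),(D(430,43),(-80,252,70)),(D(377,530),(100,252,70))]
def f(p): return np.concatenate([proj(c,V,U(k,p))[0]-o for o,k in pts])
r=least_squares(f,[575,-106,3.17]); print(r.x,r.fun.round(1))
p=r.x; inv=lambda X:(X-[p[0],p[1],0])@np.array([[np.cos(p[2]),-np.sin(p[2]),0],[np.sin(p[2]),np.cos(p[2]),0],[0,0,1]])
for z,o in ((132,D(171,355)),(142,C(286,279)),(142,C(620,267)),(92,C(30,62)),(92,D(205,33)),(70,D(430,43)),(70,D(377,530)),(132,D(463,345)),(92,C(60,555))):
    X=cast(c,V,o,z); print(z,X.round(1),inv(X).round(1))
# flasks: top z=22 base corners + cap
for n,bl,br,cap in (('A',E(565,98),E(672,88),E(675,343)),('B',E(36,175),E(148,180),E(130,420))):
    b=cast(c,V,[bl,br],22); k=cast(c,V,cap,11)[0]; m=b.mean(0); d=k-m; d[2]=0; L=np.linalg.norm(d);
    print(n,b.round(1).tolist(),np.linalg.norm(b[1]-b[0]).round(1),'cap',k.round(1),'L',L.round(1),'(93.5) mid',(k-41.5*d/L).round(1),'yaw',np.arctan2(d[1],d[0]).round(3))
np.save('unit.npy',p)
E
```

```text
[ 579.54620903 -106.33648607    3.16524877] [-1.3 -1.8  0.5 -0.5  1.5  1.3 -2.8  2.1  1.9  0.6  0.5 -1.8]
132 [[ 546.  -239.7  132. ]] [[ 36.7 132.6 132. ]]
142 [[570.1 -49.4 142. ]] [[  8.1 -57.1 142. ]]
142 [[ 573.8 -165.6  142. ]] [[  7.2  59.1 142. ]]
92 [[653.4  46.6  92. ]] [[ -77.4 -151.1   92. ]]
92 [[ 662.4 -256.6   92. ]] [[-79.3 152.2  92. ]]
70 [[ 666.3 -353.2   70. ]] [[-80.9 248.8  70. ]]
70 [[ 482.3 -360.2   70. ]] [[103.2 251.5  70. ]]
132 [[ 549.2 -344.8  132. ]] [[ 36.  237.7 132. ]]
92 [[473.5  45.6  92. ]] [[ 102.4 -154.4   92. ]]
A [[526.1, 190.0, 22.0], [529.5, 150.1, 22.0]] 40.1 cap [434.4 162.7  11. ] L 93.7 (93.5) mid [475.8 165.9  11. ] yaw -3.063
B [[498.8, 391.8, 22.0], [496.9, 350.2, 22.0]] 41.7 cap [404.1 383.3  11. ] L 94.5 (93.5) mid [445.3 377.9  11. ] yaw 3.011
```

```bash
cat >> h.py <<'E'
POSE=np.array([578.,-107.,3.171])
GY=1
def ori_y(phi,sgn=1,yaw=0,a=None):
    # jaws along unit y, tool leaning forward by phi (tool z=(sin,0,-cos) in unit frame)
    z=np.array([np.sin(phi),0,-np.cos(phi)]); y=np.array([0,sgn,0.]); x=np.cross(y,z)
    M=np.c_[x,y,z]; A=POSE[2] if a is None else a
    return R.from_matrix(R.from_euler('z',A+yaw).as_matrix()@M).as_quat()
def ori_x(sgn=1,phi=0):
    # jaws along unit x
    z=np.array([np.sin(phi),0,-np.cos(phi)]); y=sgn*np.array([np.cos(phi),0,np.sin(phi)]); x=np.cross(y,z)
    return R.from_matrix(R.from_euler('z',POSE[2]).as_matrix()@np.c_[x,y,z]).as_quat()
def UP(x,y,z): return U((x,y,z),POSE)[0]
E
python3 - <<'E'
from h import *
s=bot.read_state(); print(s['joint_pos'].round(2))
pr=lambda n,p,q:print(n,None if (j:=bot.solve_ik(p,q)) is None else j.round(2))
for sg in (1,-1):
    pr('knob',UP(37,132.5,117),ori_x(sg)); pr('knobup',UP(37,226,209),ori_x(sg)); pr('knobhi',UP(37,226,300),ori_x(sg))
    pr('handle',UP(10,0,123),ori_x(sg)); pr('hand1.57',UP(150,0,163),ori_x(sg)); pr('hand1.85',UP(174,0,145),ori_x(sg)); pr('hand1.85 lean',UP(174,0,145),ori_x(sg,-.5)); 
    pr('pickA',[475,166,3],ori_y(0,sg,a=-3.063)); pr('pickB',[445,378,3],ori_y(0,sg,a=3.011))
    for ph in (.35,.6,.87):
      for y in (-102,0): pr(('ins',ph,y),UP(48,y,40+60),ori_y(ph,sg)); pr(('insHi',ph,y),UP(48,y,40+180),ori_y(ph,sg))
    pr('lvl',UP(30,-102,43),ori_y(0,sg))
E
```

```text
[ 0.32 -0.12 -0.12 -0.   -1.58  1.25]
knob [-0.09  0.32 -0.31  0.   -0.94  0.12]
knobup [-0.24  0.32 -0.09  0.   -1.16  0.27]
knobhi [-0.24  0.27  0.05  0.   -1.35  0.27]
handle [ 0.15  0.29 -0.34  0.   -0.94 -0.12]
hand1.57 [ 0.19  0.02 -0.57  0.   -0.98 -0.16]
hand1.85 [ 0.2   0.   -0.64  0.   -0.93 -0.17]
hand1.85 lean None
pickA [ 0.73  0.35 -0.63  0.   -0.6   0.92]
pickB [ 1.04  0.45 -0.44  0.   -0.68  0.4 ]
('ins', 0.35, -102) [ 0.29  0.45 -0.17 -0.09 -1.29  1.35]
('insHi', 0.35, -102) [ 0.29  0.35 -0.04 -0.09 -1.53  1.33]
('ins', 0.35, 0) [ 0.13  0.47 -0.17 -0.04 -1.28  1.48]
('insHi', 0.35, 0) [ 0.13  0.37 -0.03 -0.04 -1.52  1.47]
('ins', 0.6, -102) [ 0.26  0.61  0.02 -0.13 -1.57  1.38]
('insHi', 0.6, -102) [ 0.26  0.51  0.14 -0.13 -1.78  1.35]
('ins', 0.6, 0) [ 0.12  0.62  0.01 -0.05 -1.56  1.5 ]
('insHi', 0.6, 0) [ 0.12  0.52  0.13 -0.05 -1.77  1.48]
('ins', 0.87, -102) [ 0.24  0.78  0.2  -0.16 -1.84  1.39]
('insHi', 0.87, -102) [ 0.24  0.68  0.29 -0.18 -2.04  1.36]
('ins', 0.87, 0) [ 0.11  0.8   0.19 -0.07 -1.83  1.5 ]
('insHi', 0.87, 0) [ 0.11  0.69  0.28 -0.07 -2.02  1.4
[... 451 characters left out ...]
 0.45 -0.17 -0.09 -1.29 -1.79]
('insHi', 0.35, -102) [ 0.29  0.35 -0.04 -0.09 -1.53 -1.81]
('ins', 0.35, 0) [ 0.13  0.47 -0.17 -0.04 -1.28 -1.66]
('insHi', 0.35, 0) [ 0.13  0.37 -0.03 -0.04 -1.52 -1.67]
('ins', 0.6, -102) [ 0.26  0.61  0.02 -0.13 -1.57 -1.76]
('insHi', 0.6, -102) [ 0.26  0.51  0.14 -0.13 -1.78 -1.79]
('ins', 0.6, 0) [ 0.12  0.62  0.01 -0.05 -1.56 -1.65]
('insHi', 0.6, 0) [ 0.12  0.52  0.13 -0.05 -1.77 -1.66]
('ins', 0.87, -102) [ 0.24  0.78  0.2  -0.16 -1.84 -1.75]
('insHi', 0.87, -102) [ 0.24  0.68  0.29 -0.18 -2.04 -1.79]
('ins', 0.87, 0) [ 0.11  0.8   0.19 -0.07 -1.83 -1.64]
('insHi', 0.87, 0) [ 0.11  0.69  0.28 -0.07 -2.02 -1.66]
lvl [ 0.35  0.34 -0.5   0.   -0.73 -1.89]
```

```bash
cat >> h.py <<'E'
def tri(obs):
    # obs: list of (c,V,uv)
    A=[];b=[]
    for c,V,uv in obs:
        d=V[:3,:3].T@np.array([(uv[0]-c['cx'])/c['fx'],-(uv[1]-c['cy'])/c['fy'],-1.]); d/=np.linalg.norm(d)
        o=-V[:3,:3].T@V[:3,3]; P=np.eye(3)-np.outer(d,d); A.append(P); b.append(P@o)
    return np.linalg.lstsq(np.vstack(A),np.concatenate(b),rcond=None)[0]
def inv(X):
    return R.from_euler('z',-POSE[2]).apply(np.atleast_2d(X)-[POSE[0],POSE[1],0])
E
python3 - <<'E'
from h import *
w=np.load('w1.npy'); st=dict(tcp_pos=w[:3],eef_rot=w[3:])
W=view('wrist',st); S=view('scene'); D=view('side')
def show(n,uw,us,ud):
    for o in ([(*W,uw),(*S,us)],[(*W,uw),(*D,ud)],[(*S,us),(*D,ud)],[(*W,uw),(*S,us),(*D,ud)]):
        X=tri(o); print(n,X.round(1),inv(X).round(1))
show('knob',(335+171/4.281-.4,8+355/4.286-.4),(160+295/6,140+110/4.6),(210+430/5,105+208/4.6))
show('handle mid',(185+453/4.281-.4,8+273/4.286-.4),(160+415/6,140+195/4.6),(210+306/5,105+282/4.6))
E
```

```text
knob [ 545.1 -236.6  136.4] [[ 36.7 128.6 136.4]]
knob [ 544.1 -240.6  133. ] [[ 37.8 132.5 133. ]]
knob [ 542.  -238.9  133.5] [[ 39.9 130.8 133.5]]
knob [ 543.4 -238.6  134.2] [[ 38.4 130.5 134.2]]
handle mid [ 571.1 -105.1  136.9] [[  6.9  -2.1 136.9]]
handle mid [ 571.2 -107.9  141.7] [[  6.9   0.7 141.7]]
handle mid [ 570.2 -103.6  141.3] [[  7.7  -3.6 141.3]]
handle mid [ 570.9 -105.6  140.3] [[  7.   -1.6 140.3]]
```

```bash
sed -i 's/^POSE=.*/POSE=np.array([579.5,-106.5,3.171])/' h.py; cat >> h.py <<'E'
KX,PY,PZ=38.,223.5,132.
def knob(th,off=0): return UP(KX,PY-92*np.cos(th),PZ+92*np.sin(th)-17+off)
def rs():
    s=bot.read_state(); print(round(s['t'],1),s['tcp_pos'].round(1),'F',s['contact_force'].round(1),'w',round(s['width'],1)); return s
E
python3 - <<'E'
from h import *
q=ori_x(1)
bot.move_gripper(60,12)
bot.move_ptp(knob(0,90),q); rs()
bot.line_to(knob(0,0),120); rs()
bot.move_gripper(10,12); rs()
s,im=snap('side','k1');
cv2.imwrite('pics/k1b.png',cv2.resize(im[60:240,200:380],(720,600),interpolation=cv2.INTER_CUBIC))
E
```

```text
4.8 [ 545.8 -238.9  205.9] F [0.9 0.4 1.1] w 59.7
5.7 [ 546.  -239.1  115.9] F [ 1.  -0.3  0. ] w 60.2
6.4 [ 544.8 -239.1  114.8] F [-2.  -0.7  0.2] w 23.0
```

View pics/k1b.png

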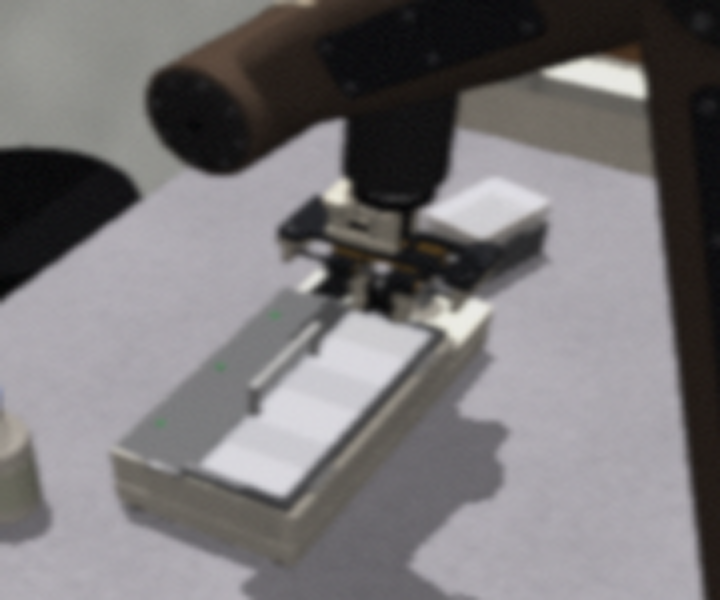

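The jaws stopped at 23 mm, which fits the 24 mm knob, so the knob is held. I'll swing the clamp up.

```bash
python3 - <<'E'
from h import *
q=ori_x(1)
for th in np.arange(.2,1.61,.2):
    bot.line_to(knob(th),90); s=rs()
    if np.linalg.norm(s['contact_force'])>30: print('STOP');break
bot.line_to(knob(1.64),60); rs()
E
```

```text
6.8 [ 544.9 -241.7  133.9] F [-2.  -3.8 -0.3] w 22.9
7.1 [ 545.1 -247.3  151.3] F [-1.7 -4.8 -3.1] w 23.1
7.5 [ 545.4 -256.1  167.4] F [-2.  -4.8 -4.3] w 23.4
7.8 [ 545.7 -268.1  181.6] F [-2.5 -4.4 -5.1] w 23.1
8.2 [ 546.2 -282.7  193.2] F [-3.7 -3.2 -5.2] w 22.9
8.5 [ 546.7 -298.9  201.1] F [-4.3 -2.9 -6. ] w 22.7
8.9 [ 547.2 -316.1  205.6] F [-4.  -1.5 -7.8] w 23.0
9.2 [ 547.8 -334.7  208.3] F [-7.1 -1.1  2.8] w 22.9
9.5 [ 547.9 -338.   208.1] F [-6.  -2.1  1.5] w 22.6
```

```bash
cat >> h.py <<'E'
HX0,HZ0=100.,92.
def handle(th,off=0,dx=0):
    a=np.arctan2(50,90)+th; r=np.hypot(90,50)
    return UP(HX0-r*np.cos(a)+dx,0,HZ0+r*np.sin(a)-17+off)
E
python3 - <<'E'
from h import *
q=ori_x(1)
bot.pause(.25)
bot.move_gripper(60,12)
bot.line_to(knob(1.64,75),150)
bot.move_ptp(handle(0,80),q); rs()
s,im=snap('side','k2');
bot.line_to(handle(0,0),120); rs()
bot.move_gripper(2,15); rs()
cv2.imwrite('pics/k2b.png',cv2.resize(im[60:240,200:380],(720,600),interpolation=cv2.INTER_CUBIC))
s,im=snap('scene','k3');
cv2.imwrite('pics/k3b.png',cv2.resize(im[120:260,150:310],(720,600),interpolation=cv2.INTER_CUBIC))
E
```

```text
12.2 [ 569.8 -107.4  205.2] F [-0.2 -0.1 -0.5] w 60.0
13.0 [ 570.1 -107.1  125.7] F [-0.  -0.1 -0.1] w 59.9
13.9 [ 570.6 -106.7  125.3] F [ 5.3 -1.2 -1.3] w 9.3
```

View pics/k2b.png

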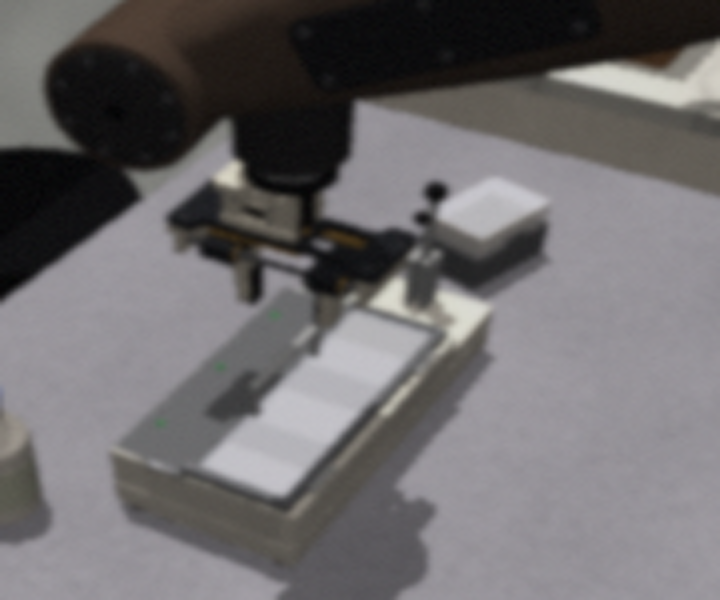

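View pics/k3b.png

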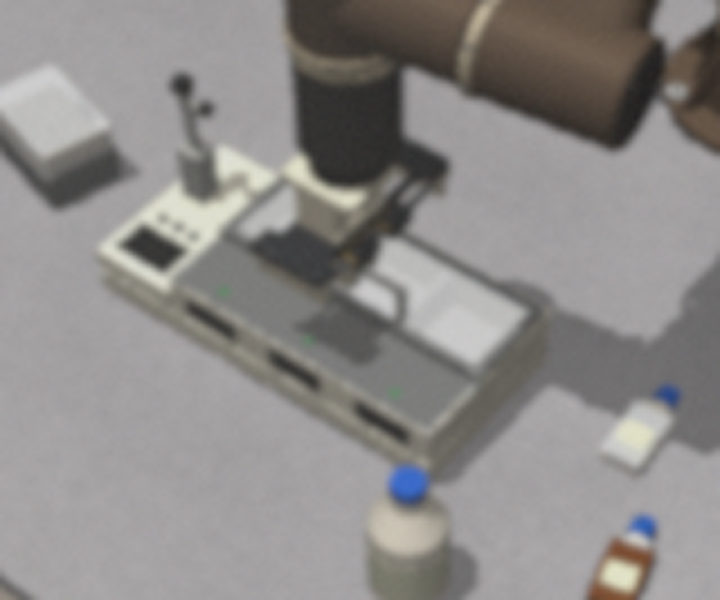

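The clamp stands up, and the jaws stopped at 9.3 mm on the 10 mm bar. Swinging the lid now.

```bash
python3 - <<'E'
from h import *
for th in list(np.arange(.15,1.7,.15))+[1.75]:
    bot.line_to(handle(th),90); s=rs()
    if np.linalg.norm(s['contact_force'])>35: print('STOP');break
E
```

```text
14.2 [ 562.1 -107.   138.8] F [4.3 0.9 3.9] w 9.2
14.6 [ 552.3 -107.3  150.4] F [5.7 0.5 6.3] w 9.1
14.9 [ 540.8 -107.6  160.5] F [5.5 0.9 8.5] w 9.4
15.2 [ 527.9 -108.   168.9] F [ 4.4  1.2 11.8] w 9.4
15.6 [ 512.9 -108.4  174.6] F [ 2.8  2.3 13.6] w 9.2
15.9 [ 496.8 -108.9  177.7] F [ 1.1  2.1 14.1] w 9.1
16.2 [ 480.4 -109.4  178.3] F [-1.9  3.  11.3] w 9.5
16.5 [ 464.1 -109.9  176.5] F [-2.6  2.9  7.3] w 9.2
16.9 [ 448.9 -110.3  172.9] F [-2.9  2.9  1.4] w 9.5
17.2 [ 435.  -110.7  167.5] F [-0.6  2.5 -1.8] w 9.3
17.5 [ 422.  -111.   160.1] F [ 2.4  1.3 -8.2] w 9.3
17.8 [ 414.1 -111.3  154.2] F [ 4.6 -0.7 -9.3] w 9.6
```

```bash
python3 - <<'E'
from h import *
bot.pause(.25)
bot.move_gripper(26,15); rs()
bot.line_to(handle(1.75,130),180); rs()
bot.move_ptp([430,60,400],[1,0,0,0]); bot.pause(.3)
s,im=snap('wrist','w2'); rs()
np.save('w2.npy',np.r_[s['tcp_pos'],s['eef_rot']])
cv2.imwrite('pics/w2b.png',cv2.resize(im[:230],(800,360),interpolation=cv2.INTER_CUBIC))
cv2.imwrite('pics/w2c.png',cv2.resize(im[0:160,230:430],(750,600),interpolation=cv2.INTER_CUBIC))
cv2.imwrite('pics/w2e.png',cv2.resize(im[60:200,55:245],(800,590),interpolation=cv2.INTER_CUBIC))
E
```

```text
18.6 [ 414.3 -111.4  154.8] F [0.1 1.3 0. ] w 25.8
19.4 [ 413.7 -111.3  283.5] F [-0.7  0.1 -0.5] w 25.4
20.9 [430.   59.6 399.8] F [0.6 0.2 0.7] w 25.8
```

View pics/w2b.png

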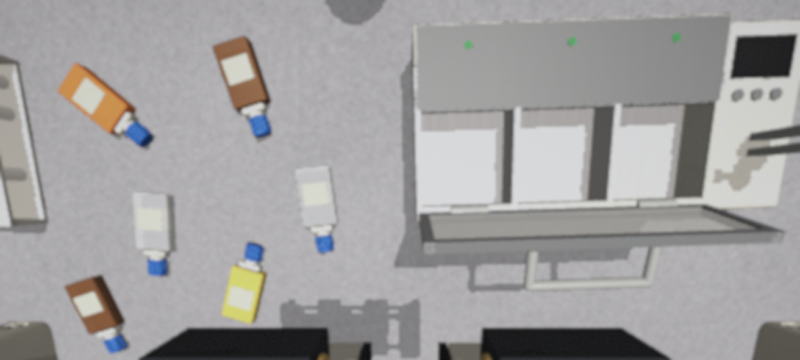

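View pics/w2c.png

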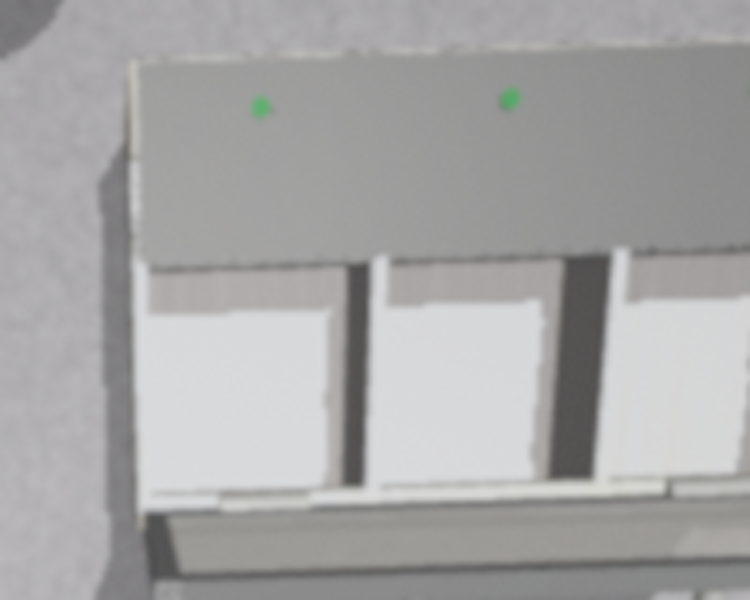

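View pics/w2e.png

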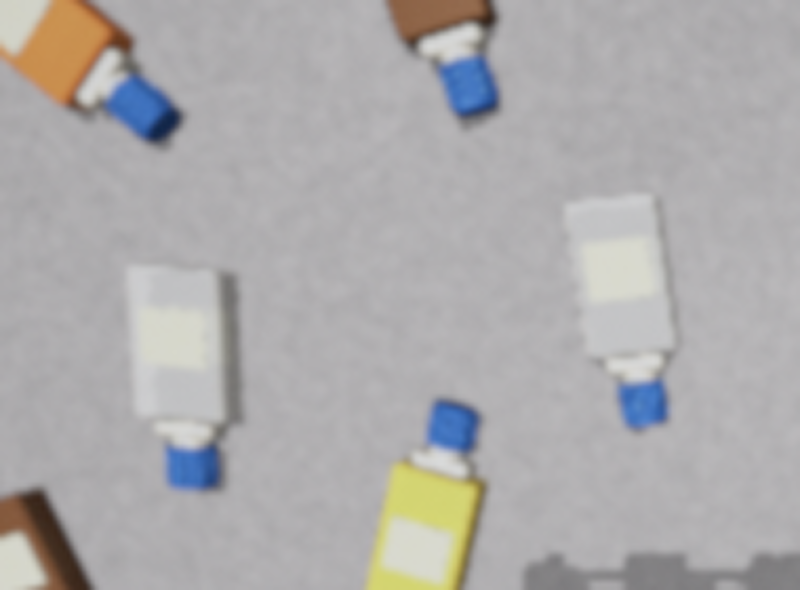

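```bash
python3 - <<'E'
from h import *
w=np.load('w2.npy'); st=dict(tcp_pos=w[:3],eef_rot=w[3:])
c,V=view('wrist',st)
C=lambda u,v:(230+u/3.75-.4,v/3.75-.4); E=lambda u,v:(55+u/4.21-.4,60+v/4.21-.4)
for n,o in (('wall-51@x0',C(380,256)),('wall51@x0',C(620,248)),('edge L',C(150,265)),('deck front L',C(135,62)),('back L',C(142,510))):
    X=cast(c,V,o,92); print(n,X.round(1),inv(X).round(1))
for n,bl,br,cap in (('A',E(566,204),E(656,196),E(643,405)),('B',E(127,266),E(220,270),E(193,468))):
    b=cast(c,V,[bl,br],22); k=cast(c,V,cap,11)[0]; m=b.mean(0); d=k-m; d[2]=0; L=np.linalg.norm(d);
    print(n,np.linalg.norm(b[1]-b[0]).round(1),'cap',k.round(1),'L',L.round(1),'(93.5) mid',(k-41.5*d/L).round(1),'yaw',np.arctan2(d[1],d[0]).round(3))
E
```

```text
wall-51@x0 [[581.8 -55.4  92. ]] [[ -3.8 -51.   92. ]]
wall51@x0 [[ 584.7 -156.7   92. ]] [[-3.7 50.3 92. ]]
edge L [[578.5  41.9  92. ]] [[  -3.4 -148.4   92. ]]
deck front L [[654.6  48.6  92. ]] [[ -79.7 -152.8   92. ]]
back L [[476.7  44.7  92. ]] [[  98.3 -154.1   92. ]]
A 40.7 cap [433.5 163.1  11. ] L 93.4 (93.5) mid [474.9 166.5  11. ] yaw -3.059
B 42.1 cap [403.5 383.   11. ] L 94.7 (93.5) mid [444.7 378.   11. ] yaw 3.022
```

Flasks A and B measured the same from two poses, within 2 mm. The compartment walls fit the expected y = ±51 to within 1 mm. Picking A.

```bash
cat >> h.py <<'E'
G=6.;WT=-7.
def ftcp(Xm,y,Zm,phi):
    c,s=np.cos(phi),np.sin(phi)
    return UP(Xm+G*c-WT*s, y, 40+Zm+G*s+WT*c)
def pick(mid,yaw):
    d=np.array([np.cos(yaw),np.sin(yaw)]); p=np.r_[np.array(mid)[:2]+G*d,4.]
    q=ori_y(0,1,a=yaw)
    bot.move_gripper(64,25)
    bot.move_ptp(p+[0,0,110],q); bot.line_to(p,120); rs()
    bot.move_gripper(20,25); rs(); bot.line_to(p+[0,0,130],120); rs()
E
python3 - <<'E'
from h import *
# geometry check of the levelling path
for t in np.linspace(0,1,11):
    ph=.87*(1-t); Xm=47+(27-47)*t; c,s=np.cos(ph),np.sin(ph); Zm=52*s+11*c+4-2*t
    o=[]
    for P in ((0,44),(0,52)):
        dx,dz=P[0]-Xm,P[1]-Zm; o+= [round(dx*c+dz*s,1),round(-dx*s+dz*c,1)]
    print(round(ph,2),o,'capX',round(Xm+52*c+11*s,1),'capZ',round(Zm+52*s-11*c,1),'bodyZ',round(Zm+(G-39)*s+59*c,1), bot.solve_ik(ftcp(Xm,-102,Zm,ph),ori_y(ph)) is not None)
pick([474.9,166.5],-3.059)
s,im=snap('side','p1')
cv2.imwrite('pics/p1b.png',cv2.resize(im[150:350,150:400],(750,600),interpolation=cv2.INTER_CUBIC))
E
```

```text
0.87 [np.float64(-35.5), np.float64(31.5), np.float64(-29.4), np.float64(36.7)] capX 88.9 capZ 83.5 bodyZ 63.7 True
0.78 [np.float64(-34.9), np.float64(28.7), np.float64(-29.3), np.float64(34.4)] capX 89.6 capZ 77.2 bodyZ 66.8 True
0.7 [np.float64(-33.9), np.float64(26.5), np.float64(-28.8), np.float64(32.6)] capX 90.0 capZ 70.3 bodyZ 69.5 True
0.61 [np.float64(-32.6), np.float64(25.0), np.float64(-28.0), np.float64(31.5)] capX 89.9 capZ 62.9 bodyZ 71.7 True
0.52 [np.float64(-31.1), np.float64(24.1), np.float64(-27.2), np.float64(31.0)] capX 89.6 capZ 55.1 bodyZ 73.4 True
0.44 [np.float64(-29.7), np.float64(23.9), np.float64(-26.3), np.float64(31.1)] capX 88.8 capZ 46.8 bodyZ 74.5 True
0.35 [np.float64(-28.4), np.float64(24.3), np.float64(-25.7), np.float64(31.8)] capX 87.6 capZ 38.3 bodyZ 75.1 True
0.26 [np.float64(-27.4), np.float64(25.3), np.float64(-25.3), np.float64(33.0)] capX 86.1 capZ 29.4 bodyZ 75.1 True
0.17 [np.float64(-26.8), np.float64(26.8), np.float64(-25.4), np.float64(34.7)] capX 84.1 capZ 20.4 bodyZ 74.6 True
0.09 [np.float64(-26.6), np.float64(28.7), np.float64(-25.9), np.float64(36.7)] capX 81.8 capZ 11.2 bodyZ 73.6 True
0.0 [np.float64(-27.0), np.float64(31.0), np.float64(-27.0), np.float64(39.0)] capX 79.0 capZ 2.0 bodyZ 72.0 True
23.9 [469.4 166.3   4.6] F [-1.4 -0.1  1. ] w 64.2
24.4 [469.1 166.2   4.3] F [-1.5  0.2  5.3] w 42.0
25.7 [468.5 165.7 133.2] F [ 0.   0.6 -1.1] w 41.9
```

View pics/p1b.png

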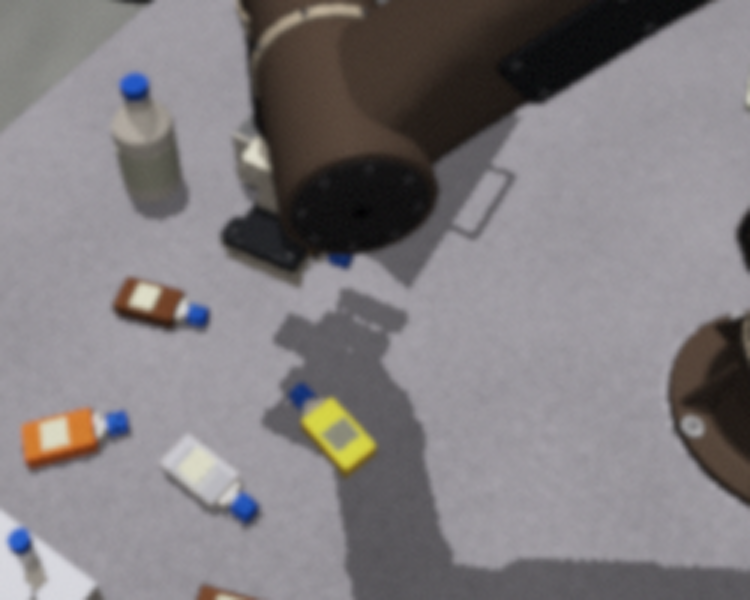

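```bash
python3 - <<'E'
from h import *
S=view('scene'); D=view('side')
X=tri([(*S,(240.5,233)),(*D,(195,180))]); print(X.round(),inv(X).round())
E
```

```text
[745. 102. 158.] [[-171. -204.  158.]]
```

```bash
cat >> h.py <<'E'
def insert(y, hi=230):
    s=bot.read_state(); p=s['tcp_pos'].copy(); p[2]=250; bot.line_to(p,250)
    bot.move_ptp(ftcp(50,y,hi,.87),ori_y(.87)); rs()
    bot.line_to(ftcp(48,y,90,.87),200); bot.pause(.2); s=rs()
    return s
def level(y):
    bot.line_to(ftcp(48,y,53,.87),80); s=rs()
    for t in np.linspace(0,1,11)[1:]:
        ph=.87*(1-t); Xm=48+(27-48)*t; c,s_=np.cos(ph),np.sin(ph); Zm=52*s_+11*c+4-2*t
        bot.line_to(ftcp(Xm,y,Zm,ph),40,ori=ori_y(ph)); s=rs()
        if np.linalg.norm(s['contact_force'])>20: print('STOP'); return False
    return True
E
python3 - <<'E'
from h import *
insert(-102)
for n in('scene','side'):
    s,im=snap(n,'i1'+n)
    im=im[110:260,150:330] if n=='scene' else im[60:260,180:400]
    cv2.imwrite(f'pics/i1{n}b.png',cv2.resize(im,(700,580),interpolation=cv2.INTER_CUBIC))
E
```

```text
27.2 [517.4  -6.8 268. ] F [-0.2  0.9 -0.5] w 41.8
28.3 [519.9  -6.1 131.3] F [-0.6  0.  -1.6] w 41.8
```

View pics/i1sceneb.png

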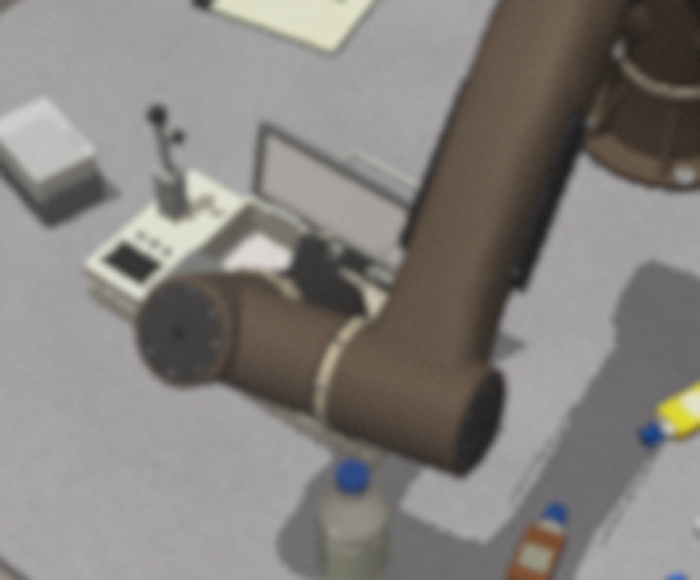

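View pics/i1sideb.png

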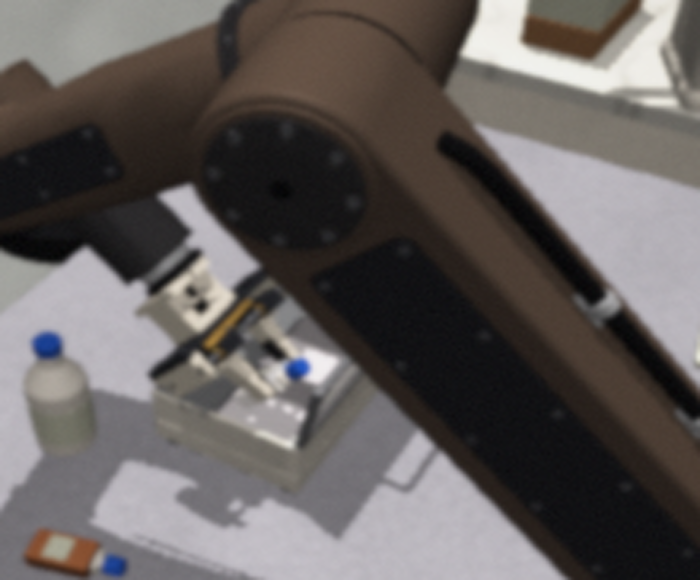

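Flask A is held tipped above bay_3, with its blue cap high at the back, and the arm is clear of the bottle. Lowering and levelling now.

```bash
python3 - <<'E'
from h import *
print(level(-102))
s,im=snap('side','l1'); im=im[60:260,180:400]
cv2.imwrite('pics/l1b.png',cv2.resize(im,(700,580),interpolation=cv2.INTER_CUBIC))
E
```

```text
29.0 [519.3  -6.3  92.7] F [ 0.3 -0.7 -0.6] w 42.1
29.3 [521.6  -6.1  89.1] F [-0.4 -0.  -0.2] w 42.1
29.5 [523.6  -6.1  85.1] F [-0.   0.4 -0.4] w 42.0
29.8 [525.6  -6.1  80.6] F [-0.3  0.3  0.1] w 41.8
30.1 [527.9  -6.   76. ] F [ 0.8  0.2 -0.8] w 41.7
30.4 [530.2  -6.   71.4] F [ 0.4  0.7 -0.3] w 42.1
30.6 [532.7  -5.9  66.6] F [-0.2  0.5 -0.5] w 42.0
30.9 [535.3  -5.8  61.6] F [ 0.2  1.  -1.3] w 41.9
31.2 [537.9  -5.8  56.6] F [ 0.8 -0.5 -0.4] w 41.6
31.5 [540.6  -5.7  51.4] F [0.3 0.9 0.1] w 41.9
31.8 [543.3  -5.6  46.2] F [ 1.1 -0.3 -0.4] w 41.8
True
```

View pics/l1b.png

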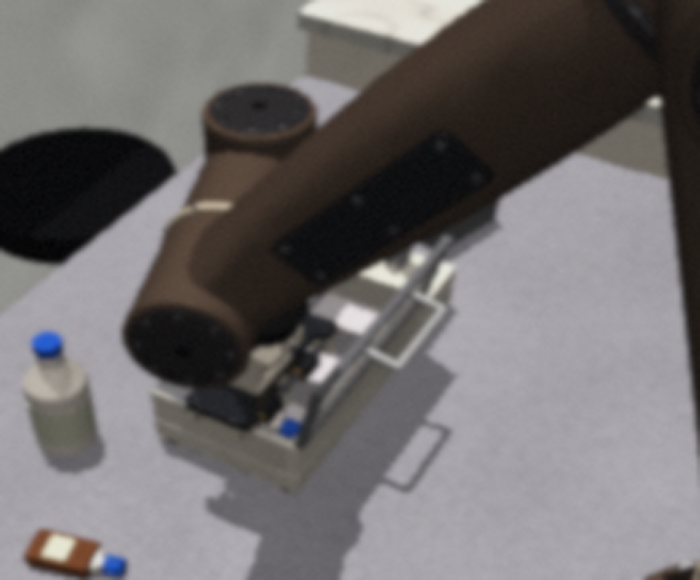

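```bash
python3 - <<'E'
from h import *
p=ftcp(27,-102,11,0)
bot.line_to(p+[0,0,.5],20); rs()
bot.move_gripper(49,25); rs()
bot.line_to(p+[0,0,220],200); rs()
bot.move_ptp([430,60,400],[1,0,0,0]); bot.pause(.3)
s,im=snap('wrist','w3'); rs()
np.save('w3.npy',np.r_[s['tcp_pos'],s['eef_rot']])
cv2.imwrite('pics/w3b.png',cv2.resize(im[:230],(800,360),interpolation=cv2.INTER_CUBIC))
cv2.imwrite('pics/w3c.png',cv2.resize(im[0:160,230:430],(750,600),interpolation=cv2.INTER_CUBIC))
cv2.imwrite('pics/w3e.png',cv2.resize(im[60:200,55:245],(800,590),interpolation=cv2.INTER_CUBIC))
E
```

```text
32.1 [544.1  -5.4  44.4] F [0.4 0.3 0.2] w 42.0
32.5 [543.5  -5.5  44.6] F [ 0.4  0.  -0.2] w 49.1
33.8 [542.8  -5.6 262.8] F [-0.3 -0.5 -0.3] w 48.6
34.9 [430.3  59.7 399.1] F [ 0.4 -0.8  0.5] w 48.9
```

View pics/w3c.png

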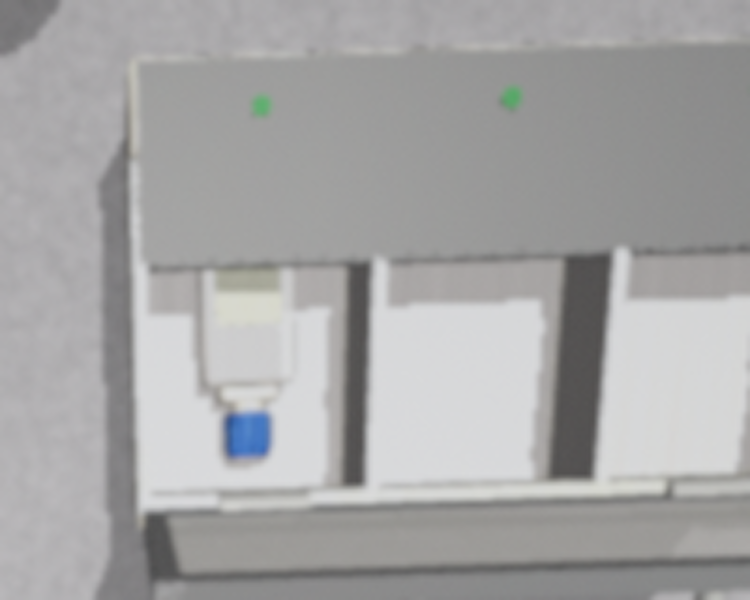

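View pics/w3e.png

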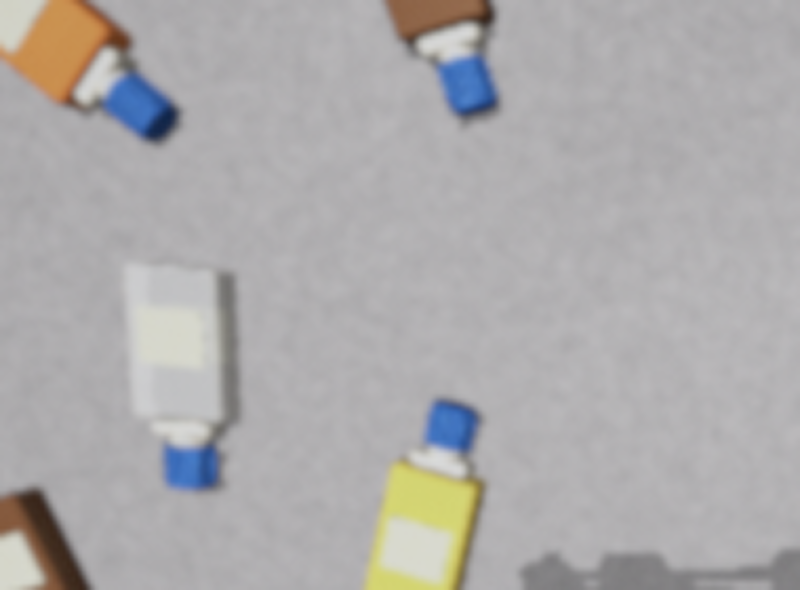

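```bash
python3 - <<'E'
from h import *
w=np.load('w3.npy'); st=dict(tcp_pos=w[:3],eef_rot=w[3:])
c,V=view('wrist',st)
k=cast(c,V,(230+247/3.75-.4,434/3.75-.4),51); print('A cap in bay3',(inv(k)-[0,-102,40]).round(1))
b=cast(c,V,(230+282/3.75*0+ (245)/3.75-.4,385/3.75-.4),62); print('A shoulder (mid+19)',(inv(b)-[0,-102,40]).round(1))
print('rack edges z~50-110', [cast(c,V,(45*.64,220*.64),z).round().tolist() for z in (30,60,110)],[cast(c,V,(18*.64,62*.64),z).round().tolist() for z in (30,60,110)])
S=view('scene');D=view('side')
print('rack corners scene base', cast(*S,[(347,292),(381,263),(345,291)],50).round().tolist())
print('side', cast(*D,[(115,322),(182,348),(135,308)],50).round().tolist())
E
```

```text
A cap in bay3 [[66.3  0.3 11. ]]
A shoulder (mid+19) [[44.6 -2.1 22. ]]
rack edges z~50-110 [[[465.0, 499.0, 30.0]], [[467.0, 474.0, 60.0]], [[470.0, 432.0, 110.0]]] [[[639.0, 492.0, 30.0]], [[631.0, 467.0, 60.0]], [[618.0, 426.0, 110.0]]]
rack corners scene base [[642.0, 525.0, 50.0], [454.0, 564.0, 50.0], [643.0, 518.0, 50.0]]
side [[658.0, 575.0, 50.0], [455.0, 528.0, 50.0], [641.0, 516.0, 50.0]]
```

View pics/w3b.png

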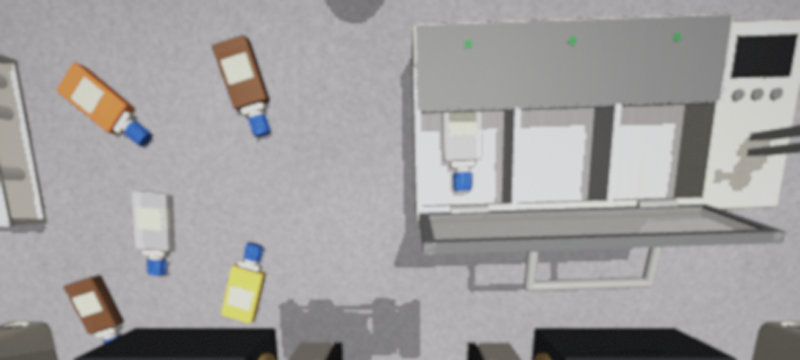

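Flask A lies in bay_3 with its cap at x≈66 and its mid at about 25, so it is good. Flask B hasn't moved, so I'll pick it for bay_2.

```bash
python3 - <<'E'
from h import *
pick([444.7,378.0],3.022)
insert(0)
s,im=snap('side','i2'); im=im[60:260,180:400]
cv2.imwrite('pics/i2b.png',cv2.resize(im,(700,580),interpolation=cv2.INTER_CUBIC))
E
```

```text
38.1 [439.1 379.2   4.7] F [-0.8 -0.1  0.5] w 63.9
38.6 [438.9 378.9   4.4] F [-0.6 -0.2  3.6] w 41.9
39.8 [438.4 378.3 133.2] F [ 0.5 -0.2 -0.2] w 41.7
42.2 [ 520.5 -107.2  270.3] F [ 1.3 -0.7 -0.7] w 41.6
43.3 [ 522.9 -108.1  131.3] F [ 0.1  0.4 -1.1] w 41.6
```

View pics/i2b.png

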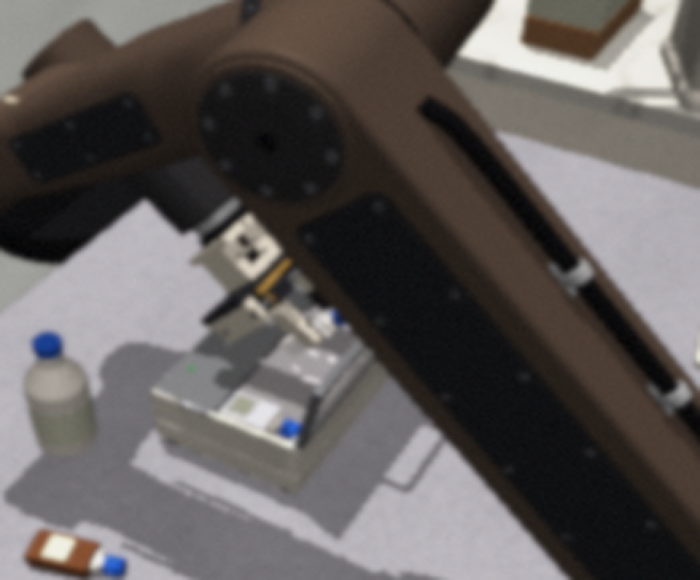

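B is held tipped over bay_2 and A is still flat. Levelling B, releasing it, and then checking.

```bash
python3 - <<'E'
from h import *
if level(0):
    p=ftcp(27,0,11,0)
    bot.line_to(p+[0,0,.5],20); rs()
    bot.move_gripper(49,25); rs()
    bot.line_to(p+[0,0,220],200); rs()
    bot.move_ptp([430,-40,400],[1,0,0,0]); bot.pause(.3)
    s,im=snap('wrist','w4'); rs()
    np.save('w4.npy',np.r_[s['tcp_pos'],s['eef_rot']])
    cv2.imwrite('pics/w4b.png',cv2.resize(im[:230],(800,360),interpolation=cv2.INTER_CUBIC))
    cv2.imwrite('pics/w4c.png',cv2.resize(im[0:160,170:370],(750,600),interpolation=cv2.INTER_CUBIC))
    snap('side','s4'); snap('scene','sc4')
E
```

```text
43.9 [ 522.2 -108.3   92.7] F [ 0.2 -0.2 -1.2] w 41.7
44.2 [ 524.6 -108.2   89.1] F [0.7 0.3 0.3] w 42.2
44.5 [ 526.6 -108.1   85.1] F [-0.2 -0.4 -0.2] w 41.7
44.8 [ 528.7 -108.    80.6] F [-0.1 -0.2 -0.5] w 41.9
45.0 [ 530.9 -108.    76. ] F [-0.1 -0.1  0.2] w 41.9
45.3 [ 533.3 -107.9   71.4] F [-0.4  0.  -0.3] w 41.9
45.6 [ 535.8 -107.9   66.6] F [ 0.6 -0.6  0.1] w 41.9
45.9 [ 538.3 -107.8   61.7] F [-0.1  0.5 -0.6] w 41.8
46.2 [ 541.  -107.7   56.6] F [-0.1  0.2 -1.1] w 42.0
46.5 [ 543.6 -107.6   51.5] F [ 0.1  0.3 -0.5] w 41.9
46.8 [ 546.4 -107.6   46.2] F [ 0.5 -0.2 -0. ] w 42.2
47.0 [ 547.2 -107.5   44.5] F [ 0.2 -0.1  0.6] w 41.8
47.4 [ 546.5 -107.5   44.6] F [ 0.2 -0.3  0.1] w 48.8
48.7 [ 545.8 -107.4  262.7] F [ 0.2  0.3 -0.6] w 48.8
49.8 [430.3 -40.2 399.1] F [-0.3  0.  -0.1] w 49.2
```

View pics/w4c.png

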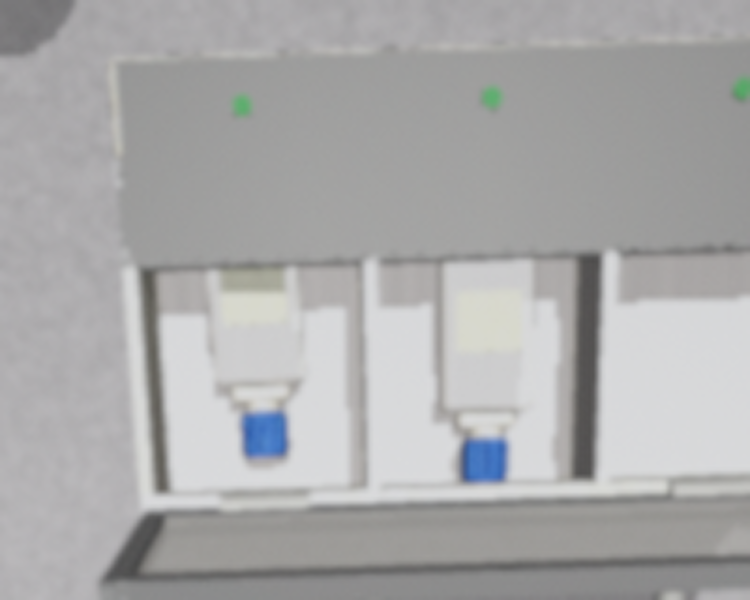

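View pics/sc4.png

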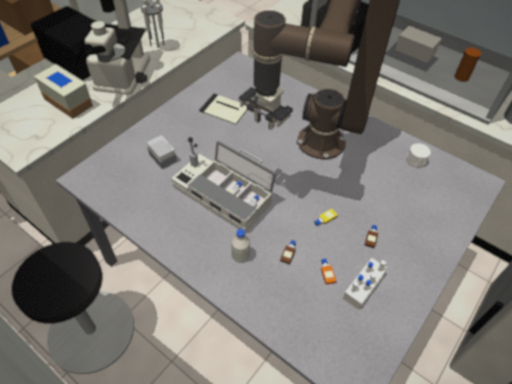

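```bash
python3 - <<'E'
from h import *
w=np.load('w4.npy'); st=dict(tcp_pos=w[:3],eef_rot=w[3:])
c,V=view('wrist',st)
f=lambda u,v:(170+u/3.75-.4,v/3.75-.4)
for n,y,cap,sh in (('A',-102,f(265,434),f(259,384)),('B',0,f(485,457),f(481,410))):
    print(n,'cap',(inv(cast(c,V,cap,51))-[0,y,40]).round(1),'shoulder top',(inv(cast(c,V,sh,62))-[0,y,40]).round(1))
im=cv2.imread('pics/s4.png'); cv2.imwrite('pics/s4b.png',cv2.resize(im[120:240,220:340],(600,600),interpolation=cv2.INTER_CUBIC))
E
```

```text
A cap [[66.2  0.9 11. ]] shoulder top [[44.2 -0.1 22. ]]
B cap [[80.2  4.3 11. ]] shoulder top [[58.9  0.7 22. ]]
```

View pics/s4b.png

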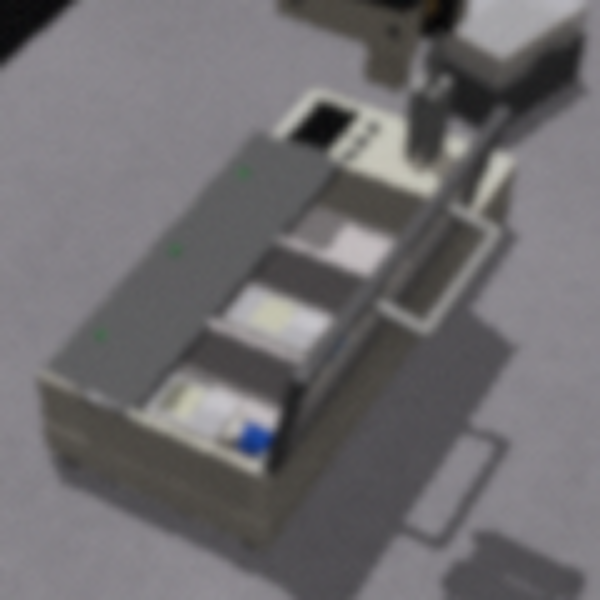

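B sits further back than A, with its mid at about 39–40 mm against a limit of 48. Its cap end is clear of the back wall and it lies flat, so it is acceptable. Only look-alikes remain on the bench. Closing the lid.

```bash
python3 - <<'E'
from h import *
q=ori_x(1)
bot.move_gripper(28,15)
bot.move_ptp(handle(1.75,130),q); rs()
bot.line_to(handle(1.75,0),120); s=rs()
bot.move_gripper(2,15); s=rs()
if 8<s['width']<12:
    for th in list(np.arange(1.6,0,-.15))+[0]:
        bot.line_to(handle(th),90); s=rs()
        if np.linalg.norm(s['contact_force'])>35: print('STOP');break
E
```

```text
51.8 [ 414.6 -111.3  285. ] F [ 0.5  0.1 -0.4] w 28.0
53.0 [ 414.8 -111.3  155.2] F [0.4 0.1 0.9] w 28.1
53.5 [ 414.4 -111.3  154.9] F [-1.4  1.   4.2] w 9.4
53.8 [ 426.5 -111.1  164. ] F [-6.5  2.5  9. ] w 9.1
54.1 [ 440.9 -110.8  171.1] F [-3.7  0.3  8.7] w 9.0
54.5 [ 456.3 -110.4  175.9] F [-1.3 -0.6  5.4] w 9.5
54.8 [ 471.9 -110.   178.2] F [ 1.2 -1.8  4.3] w 9.5
55.1 [ 487.  -109.5  178. ] F [ 2.7 -4.2  2.5] w 9.4
55.4 [ 501.7 -109.   175.5] F [ 2.8 -4.4  0.3] w 9.5
55.8 [ 516.3 -108.5  170.8] F [ 3.  -4.6 -1.4] w 9.0
56.1 [ 530.1 -108.   164.1] F [ 2.2 -5.9 -2.4] w 9.6
56.4 [ 542.8 -107.6  155.5] F [ 1.2 -5.8 -3. ] w 9.0
56.7 [ 554.4 -107.1  145.4] F [ 1.8 -3.9 -3. ] w 9.2
57.1 [ 564.4 -106.8  133.4] F [ 2.4 -3.2 -2.5] w 9.2
57.3 [ 570.  -106.7  124.8] F [ 2.7 -2.4 -2. ] w 9.2
```

```bash
python3 - <<'E'
from h import *
for k in range(1,9):
    bot.line_to(handle(0,-1.0*k),20); bot.pause(.1); s=rs()
    if s['contact_force'][2]>14: break
bot.pause(.25)
bot.move_gripper(50,12); rs()
bot.line_to(handle(0,110),180)
q=ori_x(1); bot.move_ptp(knob(1.64,75),q); rs()
s,im=snap('scene','z1'); cv2.imwrite('pics/z1b.png',cv2.resize(im[120:260,150:310],(720,600),interpolation=cv2.INTER_CUBIC))
s,im=snap('side','z2'); cv2.imwrite('pics/z2b.png',cv2.resize(im[80:240,200:380],(720,600),interpolation=cv2.INTER_CUBIC))
E
```

```text
57.7 [ 570.1 -106.7  124.4] F [ 3.  -1.7  0.6] w 9.4
58.0 [ 570.5 -106.7  123.7] F [ 4.8 -0.7  4. ] w 9.3
58.4 [ 570.8 -106.7  123. ] F [ 6.2 -1.6  5.5] w 9.4
58.7 [ 570.9 -106.7  122.8] F [ 3.1  0.  11.3] w 9.0
59.1 [ 570.9 -106.8  122.4] F [ 0.9  1.2 16.1] w 9.6
60.2 [ 569.5 -106.8  120. ] F [-0.2 -0.3  0.9] w 49.8
61.9 [ 548.  -337.1  280.7] F [ 0.7  0.8 -0.3] w 50.1
```

View pics/z1b.png

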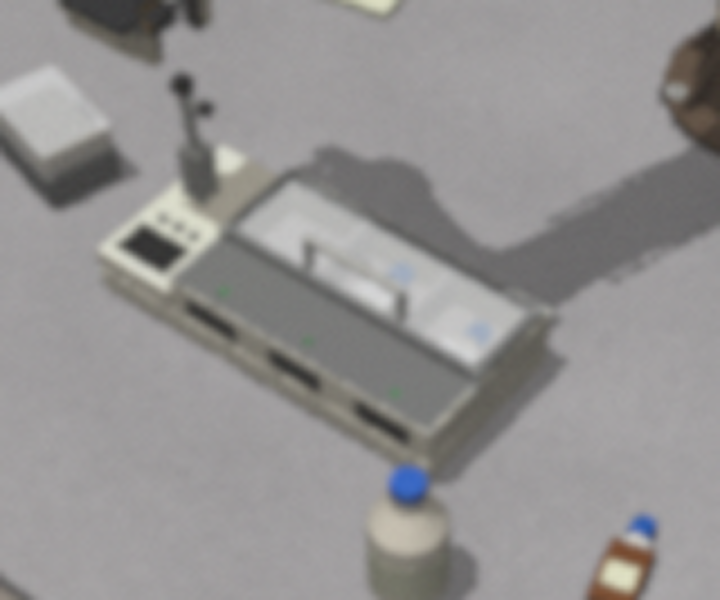

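View pics/z2b.png

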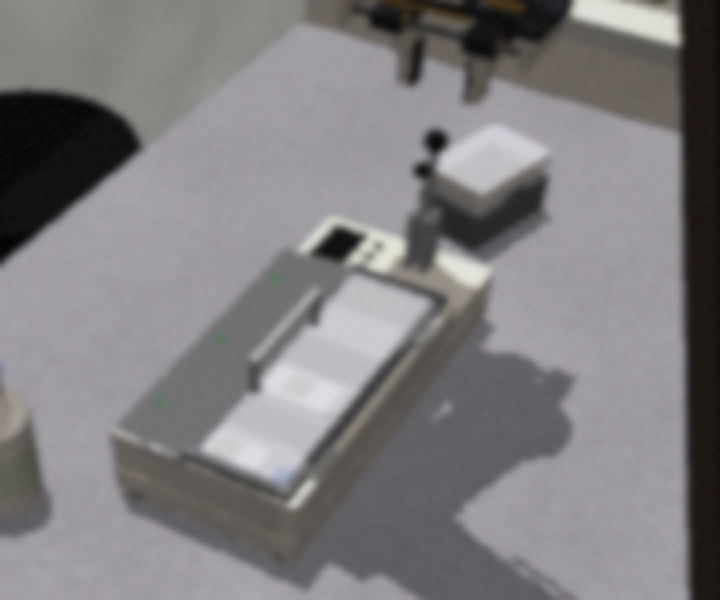

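The lid looks shut in both views and reacted with about 16 N when pressed. Clamp next.

```bash
python3 - <<'E'
from h import *
bot.line_to(knob(1.64,0),120); rs()
bot.move_gripper(10,12); s=rs()
if 20<s['width']<26:
    for th in list(np.arange(1.4,.1,-.2))+[0]:
        bot.line_to(knob(th),90); s=rs()
        if np.linalg.norm(s['contact_force'])>35: print('STOP');break
    for k in range(1,9):
        bot.line_to(knob(0,-1.0*k),20); bot.pause(.1); s=rs()
        if s['contact_force'][2]>12: break
E
```

```text
62.8 [ 548.8 -337.5  207.6] F [-0.7  0.2 -0.1] w 50.1
63.4 [ 547.8 -337.5  207.1] F [-3.6  1.6  3. ] w 22.4
63.7 [ 547.2 -315.   205.8] F [-5.5  1.6  4.1] w 22.8
64.1 [ 546.7 -297.4  200.6] F [-4.8  2.5  2.5] w 22.6
64.4 [ 546.2 -280.9  191.9] F [-4.8  3.1  3.2] w 23.2
64.8 [ 545.7 -266.7  180.4] F [-4.5  2.8  1.3] w 23.0
65.1 [ 545.4 -255.2  166.6] F [-5.   2.1  0.6] w 23.0
65.5 [ 545.1 -246.7  150.8] F [-5.4  1.6 -0.6] w 22.7
65.8 [ 545.  -241.3  133.5] F [-5.5  1.4 -0.6] w 23.2
66.2 [ 545.  -239.4  115.3] F [-6.5 -0.7 -1.1] w 22.5
66.5 [ 545.  -239.3  114.8] F [-6.   1.4 -1.3] w 23.0
66.9 [ 545.  -239.3  113.9] F [-6.8  1.8 -1.1] w 22.6
67.2 [ 545.  -239.3  112.9] F [-6.8  0.9  0.7] w 22.8
67.6 [ 545.  -239.3  111.9] F [-6.7  1.2 -0.6] w 22.7
67.9 [ 545.1 -239.4  111.6] F [-7.7  2.   4.2] w 22.7
68.3 [ 545.1 -239.5  111.1] F [-9.5  2.5  7.7] w 22.8
68.6 [ 545.2 -239.6  110.6] F [-11.    2.9  11.9] w 23.0
69.0 [ 545.2 -239.8  109.8] F [-12.1   2.8  12.4] w 22.6
```

```bash
python3 - <<'E'
from h import *
bot.move_gripper(60,12); bot.line_to(knob(0,80),180); bot.move_gripper(0,12)
p=knob(0,0); p[2]=152; bot.line_to(p,80); rs()
while p[2]>138:
    p[2]-=1; bot.line_to(p,20); bot.pause(.1); s=rs()
    if s['contact_force'][2]>12: break
p[2]=220; bot.line_to(p,150)
p=handle(0,0); 
# press handle too
bot.move_ptp(np.r_[p[:2],190],ori_x(1)); z=156
bot.line_to(np.r_[p[:2],z],80)
while z>140:
    z-=1; bot.line_to(np.r_[p[:2],z],20); bot.pause(.1); s=rs()
    if s['contact_force'][2]>12: break
bot.line_to(np.r_[p[:2],260],180)
bot.move_ptp([430,-60,420],[1,0,0,0]); bot.pause(.3)
s,im=snap('wrist','y0'); cv2.imwrite('pics/y0b.png',cv2.resize(im[:230],(800,360),interpolation=cv2.INTER_CUBIC))
s,im=snap('scene','y1'); cv2.imwrite('pics/y1b.png',cv2.resize(im[120:260,150:310],(720,600),interpolation=cv2.INTER_CUBIC))
s,im=snap('side','y2'); cv2.imwrite('pics/y2b.png',cv2.resize(im[80:240,200:380],(720,600),interpolation=cv2.INTER_CUBIC))
rs()
E
```

```text
72.2 [ 545.6 -239.2  152.1] F [-0.2 -0.4  0.4] w 0.8
72.6 [ 545.5 -239.1  151.3] F [-0.1  0.1  0.1] w 0.4
72.9 [ 545.4 -239.   150. ] F [-0.3 -0.2  0.4] w 0.1
73.3 [ 545.4 -239.1  149. ] F [-0.   0.4 -0.4] w 0.4
73.6 [ 545.4 -239.1  148. ] F [-0.1  0.4 -0.6] w 0.6
74.0 [ 545.4 -239.   147. ] F [0.2 0.4 0.4] w 0.7
74.3 [ 545.4 -239.1  146. ] F [ 1.1 -0.5 -0.3] w 0.4
74.7 [ 545.4 -239.1  145. ] F [-0.8  0.2 -0.4] w 0.4
75.0 [ 545.5 -239.1  144.1] F [-0.5 -0.6  0.7] w 0.3
75.4 [ 545.7 -239.1  143.8] F [-1.7  1.7  5.8] w 0.5
75.7 [ 545.7 -239.2  143.6] F [-3.4  2.2 11.9] w 0.0
76.1 [ 545.8 -239.2  143.3] F [-5.4  4.3 16.8] w 0.4
78.3 [ 569.7 -106.8  155.3] F [0.1 0.6 0. ] w 0.7
78.6 [ 569.5 -106.8  154. ] F [-0.2  0.1  0.1] w 0.6
79.0 [ 569.5 -106.8  153. ] F [ 0.1  0.4 -0.8] w 0.4
79.3 [ 569.5 -106.8  152. ] F [ 0.5 -0.2  0.1] w 0.2
79.7 [ 569.5 -106.8  151. ] F [ 0.3 -0.6 -0.3] w 0.4
80.0 [ 569.5 -106.8  150. ] F [-0.1  0.6 -0.6] w 0.7
80.4 [ 569.5 -106.8  149. ] F [0.  0.7 0.6] w 0.4
80.7 [ 569.5 -106.8  148. ] F [-0.4 -0.9  0.4] w 0.2
81.1 [ 569.7 -106.8  147.3] F [-0.3  0.5  3. ] w 0.2
81.4 [ 569.8 -106.9  147.1] F [-2.7  1.6  9. ] w 0.5
81.8 [ 569.8 -106.9  146.9] F [-5.9  3.2 15.4] w 0.6
84.3 [430.1 -60.  419.8] F [0.6 0.  0.2] w 1.0
```

View pics/y0b.png

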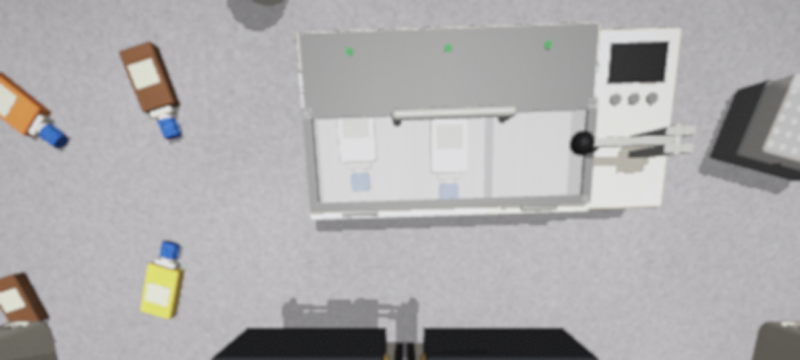

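View pics/y1b.png

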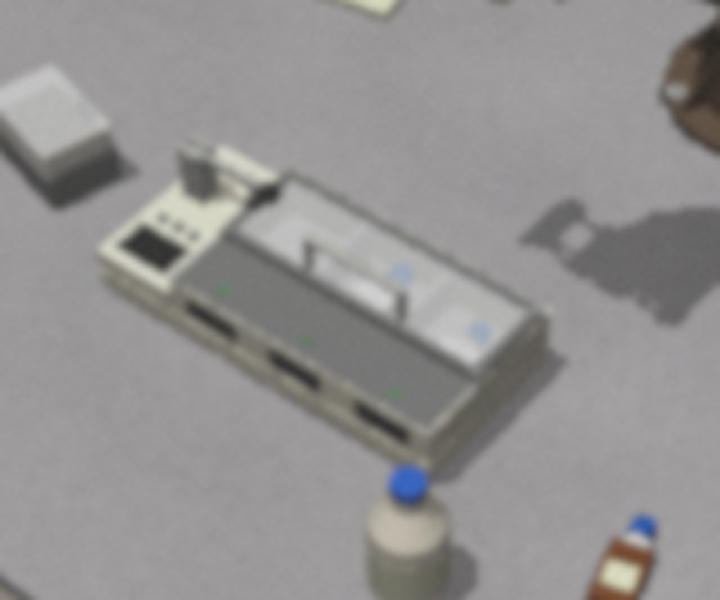

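View pics/y2b.png

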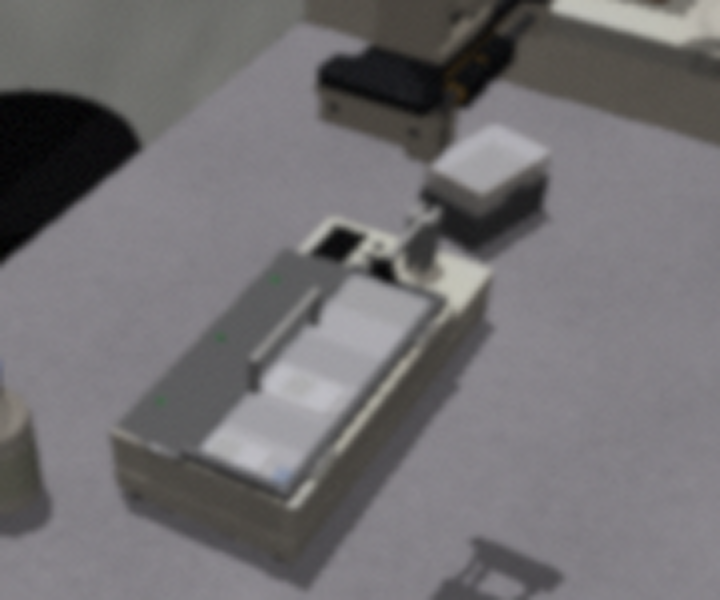

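The knob top (144 mm) and the handle top (147 mm) both met the fingertips at the heights expected for clamp down and lid shut. Both flasks can be seen through the lid and the arm is clear, so I'm handing in.

```bash
python3 -c "
from plant import bot
print(bot.close_job())"
```

```text
the job is handed in; nothing more can be done
None
```

I loaded the incubator and handed the job in at about 84 s of the 210 s allowed. No verdict was reported. I found only two clear flasks on the bench. I swung the clamp up and opened the lid. Both flasks went in tipped, base end first, and were levelled in bay_3 and bay_2. Then I shut the lid and swung the clamp back down.

**Flasks:** Both lie flat with the cap at the back.

| Flask | Bay | Centre x (allowed 4 to 48 mm) | Cap centre x (must exceed 35 mm) |
|---|---|---|---|
| A | bay_3 | about 25 mm | 66 mm |
| B | bay_2 | about 39 to 40 mm | 80 mm |

- **Lid and clamp:** I pressed both with closed fingers. The handle top met them at about 147 mm and the knob top at about 144 mm, the heights expected for lid shut and clamp down.
- **Other objects:** The bottle, tip box, tube rack and coloured look-alikes looked unmoved in the pictures I took. I did not measure their positions again.
- **One disagreement:** Flask B ended about 12 to 13 mm further back than I commanded, perhaps from the grip slackening or a knock. It was inside the limits, so I left it.

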